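# File the repaired drives in the lidded tub

## Robot

A 6-joint arm with a two-finger parallel gripper is mounted at the origin on the work surface. World frame = base frame: x ahead of the robot, y to its left, z up, the work surface at z = 0. Lengths are in m, angles in rad, forces in N, time in s.
With the tool pointing down it reaches from about 0.35 to 0.725 m from the base axis. Payload 6 kg.
Tool frame: the origin (TCP) lies midway between the tips of the shut fingers; the grasp point (between the pads) lies manip.hold_point_z behind it (manip.hold_point_z is the distance from the TCP to the grasp point, in m); z points along the fingers, y is the direction in which the jaws open and shut (so a half turn about z gives the same grasp; the last joint's range is limited). The gripper opens to 85 mm and grips with 20 to 120 N. Pads are 22 mm wide; open, the fingers measure 114 mm over their backs; the gripper's body (76 mm by 85 mm) begins 54 mm behind the grasp point. The pads swing forward as they close: fully open they stand 13 mm farther back than shut.
Start: joints at [-0.826, 0.04, 0.085, 0, -1.615, -0.334], TCP at [0.24, -0.55, 0.231] pointing down, gripper open.
Joint ranges: [-2.56, 2.56], [-1.29, 2.01], [-1.08, 1.49], [-3.29, 1.98], [-2.81, -0.18], [-2.99, 2.99]. Speed limits (rad/s): [2.57, 2.57, 3.01, 3.14, 3.14, 3.14].

## Interface

Orientations are given as a 3x3 rotation matrix whose columns are the frame's x, y, z axes.
In Python, from plant import manip, vision gives the robot as it stands.
- The arm moves only by the tool drive_tool, never from a script. Its argument "commands" is text: rows parted by semicolons, each of 5 numbers parted by spaces: the finger opening in m, from 0 to 0.0854, then the shift along the tool's x, y, z in m, then the turn about the tool's z in degrees. In form: hand tx ty tz turn; .... A call has 1 to 12 rows; each row is the pose to reach, as a shift and turn from the pose commanded when the call began, along the tool's axes at that moment; what a row does not reach only later rows make up. A row lasts 1/12 s, in which the tool goes at most 41.7 mm and 7.16 degrees, less where a joint would pass 70% of its speed; a pose out of reach is approached as far as the arm can. A call with a gripper value outside its range is refused whole. The fingers move at their own pace and stop on an object; "force" is the grip in N (left out, the last holds). Time passes only in rows, so rows that repeat a pose let the fingers close. It gives the time, the measured TCP pose, the force and the opening at its end, in the units of the state.
- manip.observe(): the state, without advancing time (a new reading comes with each control period).
- vision.snapshot(name): name is "scene" or "top" or "wrist"; returns a dict with "frame" (400x640x3 uint8, red, green, blue), "camera_matrix" (3x3 intrinsics, pixels), "T" (4x4, takes a point from camera to world coordinates); the wrist camera has in their place "T_tool_cam" (4x4, takes a point from camera to tool coordinates, whose origin is the TCP and whose axes are the flange's). Camera axes: x right, y up, looking along -z (the intrinsics and any distortion apply to the point x, -y, -z); pixel columns grow to the right and rows downward; lengths in m; the calibration is good to about 2 mm. The wrist camera is an equidistant fisheye: a pixel r from the principal point sees the ray r / f radians off the axis. A picture is of the moment at which its call begins: read the wrist's pose just before it. There is no depth.
- manip.hand_in(): hands the job in, once; it reports no verdict.
The state is a dict: "time_s": time; "joint_positions": joint angles; "dq": joint speeds; "tau": joint torques, N m; "tcp_pos": TCP position; "orientation": TCP orientation; "ft_force": force on the tool from outside, world axes, zero at the start; "wrist_torque": the same for the moment, N m; "gripper_width": finger opening in m.
Only numpy, scipy, OpenCV 4.12 (cv2) and the standard library are available. Lean on these libraries where they do the work, as an engineer would, in place of code of your own. Each camera call takes 0.05 s, during which the arm holds its last target. There are 200 camera calls.

## Task

File the repaired drives in the grey tub: swing its red latch fully aside, tip the yellow lid well up (some 15 degrees) by its pull tab with the opposite edge still resting on the rim, then lift it off and lay it flat, right way up, in the middle of the blue mat. Stack every drive from the bench flat, in one tidy pile in the middle of the tub, each pointing the long way from the tab's side of the tub to the opposite side, lowering each gently onto whatever already lies there instead of dropping it. Put the lid back fully down on the rim with its tab on the same side as before, then swing the latch all the way back across it, and leave the multimeter, jar and screwdriver alone.

Things in the scene. Friction and masses are not known exactly. Their poses are not given: they have to be found in the camera images.
- tub: Grey open plastic tub fixed to the bench, 160 (x) by 166 (y) by 115 mm tall, inside 150 by 156 mm. Origin: centre of its underside, on the bench; z up. In it lies a level fixed pile of stiff pads, its top 28 to 46 mm above the bench (differs each time). The latch is on its -y side; with the lid on, the lid's tab is at its +x edge.
- tub_rim (a point): Middle of the tub's mouth, level with the rim, 115 mm above the bench. Below it four square guides stand in the tub's corners, up to 95 mm above the bench: they leave a lane 90 mm wide (y) along x for the drives and, within 32 mm of the middle in x, the full 156 mm width for fingers.
- lid: Loose yellow lid, 0.16 kg, origin: centre of its underside. From below: plug 142 (x) by 148 by 8 mm that drops into the tub's mouth (4 mm play), plate 168 by 174 by 6 mm (z 8-14 mm) that rests on the rim, upright pull tab 10 mm thick (x), 60 mm wide (y), z 14-45 mm, 70 mm to +x. Seated: origin 107 mm above the tub's, x axes alike; only weight holds it. On the mat it rests on its plug.
- lid_tab (a point): Grip point in the lid's pull tab: 70 mm along the lid's +x from its middle, 34 mm above its underside. The fingers close along the lid's x here.
- lid_heel (a point): Point under the plate's edge away from the tab (80 mm along the lid's -x, 8 mm above its underside). Seated, it lies on the rim, 115 mm above the bench; the lid tips about it.
- latch (a joint): Red latch bar turning level about a pivot on the tub's -y side. 0 rad (stop): across the lid, pointing along the tub's +y; grows counter-clockwise from above; 1.57: beside the lid, pointing along the tub's -x; stop at 1.75. Stays where left; under 2 N moves it. Bar 16 mm wide, 125 to 133 mm above the bench, reaching 85 mm from the pivot, 4 mm over the seated lid.
- latch_post (a point): On the axis of the upright round red post on the latch bar (16 mm diameter, from 133 to 166 mm above the bench), 70 mm from the pivot; the point is 149 mm above the bench.
- latch_pivot (a point): The latch's pivot axis (fixed to the tub at tub x = 10, y = -104 mm), 149 mm above the bench.
- mat: Bright blue silicone work mat fixed on the bench, 220 by 220 by 3 mm. Origin: centre of its underside on the bench. The lid is laid here.
- multimeter: Orange multimeter, 150 by 75 by 39 mm, lying on the bench; bystander. Origin: centre of its underside.
- jar: Small jar with blue cap, 56 mm diameter, 75 mm tall; bystander. Origin: centre of its underside.
- screwdriver: Screwdriver, 170 mm long, lying on the bench; bystander.
- drive1: Portable drive, a silver metal slab 110 (x) by 60 (y) by 14 mm, about 0.15 kg, red label on top. Origin: centre of its underside. May be absent.
- drive2: Portable drive, a silver metal slab 110 (x) by 60 (y) by 14 mm, about 0.15 kg, green label on top. Origin: centre of its underside. May be absent.
- drive3: Portable drive, a silver metal slab 110 (x) by 60 (y) by 14 mm, about 0.15 kg, orange label on top. Origin: centre of its underside. May be absent.
- drive4: Portable drive, a silver metal slab 110 (x) by 60 (y) by 14 mm, about 0.15 kg, blue label on top. Origin: centre of its underside. May be absent.
Things that resemble listed ones, but are neither listed nor needed, are in the scene too. What is shaped like the drive2 but brown or turquoise is not meant.

How it is judged:
On the way, in this order (a step that is already met when the one before it is completed fails the run):
1. the latch is swung aside (beyond 1.4 rad) with the lid still seated (value of joint latch above 1.4 rad and horizontal distance between lid and tub below 0.012 m and z of lid in the frame of tub below 0.111 m and angle between lid's own z axis and vertical below 0.04 rad and angle between the x axis of lid and the x axis of tub, either way round below 0.12 rad), for 0.1 s.
2. the lid is tipped up by more than 0.15 rad (9 degrees), tab side high, its opposite edge still on the rim (angle between lid's own z axis and vertical above 0.15 rad and x of lid_tab in the frame of tub above 0.03 m and height (world z) of lid_heel below 0.125 m and height (world z) of lid_tab above 0.157 m and horizontal distance between lid and tub below 0.03 m), for 0.1 s.
3. the lid lies flat, right way up, on the blue mat (centres within 70 mm) and let go (horizontal distance between lid and mat below 0.07 m and height (world z) of lid below 0.012 m and angle between lid's own z axis and vertical below 0.1 rad and angle between the z axis of lid and the z axis of mat, either way round below 0.1 rad and contact force between lid and the fingers below 0.3 N), for 0.2 s.
4. every drive lies flat and let go in one pile in the middle of the tub, the lid still on the mat (horizontal distance between each of drive1, drive2, drive3, drive4 and tub below 0.03 m and height (world z) of each of drive1, drive2, drive3, drive4 below 0.095 m and angle between each of drive1, drive2, drive3, drive4's own z axis and vertical below 0.1 rad and angle between the x axis of each of drive1, drive2, drive3, drive4 and the x axis of tub, either way round below 0.35 rad and linear speed of each of drive1, drive2, drive3, drive4 below 0.03 m/s and contact force between each of drive1, drive2, drive3, drive4 and the fingers below 0.3 N and horizontal distance between lid and mat below 0.12 m), for 0.3 s.
5. the lid is back down on the rim and let go, the latch still aside (horizontal distance between lid and tub below 0.012 m and z of lid in the frame of tub below 0.111 m and angle between lid's own z axis and vertical below 0.04 rad and angle between the x axis of lid and the x axis of tub, either way round below 0.12 rad and contact force between lid and the fingers below 0.3 N and value of joint latch above 1 rad), for 0.2 s.
6. the latch is swung back across the lid (below 0.15 rad) (value of joint latch below 0.15 rad and horizontal distance between lid and tub below 0.012 m and z of lid in the frame of tub below 0.111 m and angle between lid's own z axis and vertical below 0.04 rad and angle between the x axis of lid and the x axis of tub, either way round below 0.12 rad), for 0.2 s.
At the end, for the whole second after the job is handed in: Every drive lies flat, within 30 mm of the tub's middle and 0.35 rad of its x axis; the lid is down on the rim (4 mm), tab at the tub's +x edge; the latch is across it (below 0.15 rad); multimeter, jar and screwdriver within 40 mm of their starts; all at rest (all of step 6 and horizontal distance between each of drive1, drive2, drive3, drive4 and tub below 0.03 m and height (world z) of each of drive1, drive2, drive3, drive4 below 0.095 m and angle between each of drive1, drive2, drive3, drive4's own z axis and vertical below 0.1 rad and angle between the x axis of each of drive1, drive2, drive3, drive4 and the x axis of tub, either way round below 0.35 rad and linear speed of each of drive1, drive2, drive3, drive4 below 0.03 m/s and x of lid_tab in the frame of tub above 0.04 m and distance of each of multimeter, jar, screwdriver from where it was at the start of the episode below 0.04 m); the robot touches nothing.
It fails at once if a drive dropped into the tub (faster than 0.7 m/s there, not held) ((horizontal distance between drive1 and tub below 0.05 m and height (world z) of drive1 below 0.11 m and linear speed of drive1 above 0.7 m/s and contact force between drive1 and the fingers below 0.3 N) or (horizontal distance between drive2 and tub below 0.05 m and height (world z) of drive2 below 0.11 m and linear speed of drive2 above 0.7 m/s and contact force between drive2 and the fingers below 0.3 N) or (horizontal distance between drive3 and tub below 0.05 m and height (world z) of drive3 below 0.11 m and linear speed of drive3 above 0.7 m/s and contact force between drive3 and the fingers below 0.3 N) or (horizontal distance between drive4 and tub below 0.05 m and height (world z) of drive4 below 0.11 m and linear speed of drive4 above 0.7 m/s and contact force between drive4 and the fingers below 0.3 N)).
It fails at once if the multimeter, jar or screwdriver pushed more than 40 mm (distance of any of multimeter, jar, screwdriver from where it was at the start of the episode above 0.04 m).
Of drive1, drive2, drive3, drive4 only 2 to 4 are there at a start; the rules pass over those that are not, and their reading is None.
At some moment in a run one of drive1, drive2, drive3, drive4, lid may be knocked a few centimetres aside while the robot is not near it.
It also fails if it takes over 210 s, if anything falls off the work surface, if the arm or the gripper's body presses on something with over 40 N, if the wrist force passes 120 N, or if a joint passes its speed limit or range.

## Working session

There is one attempt and no reset: what is moved stays moved. The work goes in short steps, Python scripts to look and compute and a tool call to move; the robot and the scene stay as the last step left them, time stands still between calls to the robot, and variables do not carry over. Pictures are saved under pics/ and viewed, about 12 in all and at most 16, crops included, and the job is handed in when it is done.

Besides the shell and the picture viewer there is one more tool, called after "Emit:" in YAML: its name, and indented under it one key for each argument. drive_tool: Moves the arm, as the interface text tells. Its arguments: {"type":"object","properties":{"commands":{"type":"string"},"force":{"type":"number"}},"required":["commands"]}

```bash
mkdir -p pics; ls
cat > h.py <<'E'
import numpy as np, cv2
from plant import manip, vision
def st(): return manip.observe()
def pic(name,fn=None):
    s=manip.observe() if name=="wrist" else None
    d=vision.snapshot(name)
    if name=="wrist":
        T=np.eye(4);T[:3,:3]=np.array(s["orientation"]);T[:3,3]=s["tcp_pos"]
        d["T"]=T@np.array(d["T_tool_cam"])
    if fn: cv2.imwrite("pics/"+fn,d["frame"][:,:,::-1]); np.savez("pics/"+fn[:-4]+".npz",K=d["camera_matrix"],T=d["T"],f=d["frame"],w=name=="wrist")
    return d
def load(fn):
    z=np.load("pics/"+fn+".npz"); return dict(frame=z["f"],camera_matrix=z["K"],T=z["T"],wrist=bool(z["w"]))
def ray(d,uv,fish=False):
    K=np.array(d["camera_matrix"]);T=np.array(d["T"])
    uv=np.atleast_2d(np.array(uv,float)); x=(uv[:,0]-K[0,2])/K[0,0]; y=(uv[:,1]-K[1,2])/K[1,1]
    if fish:
        r=np.hypot(x,y)+1e-12; v=np.c_[x/r*np.sin(r),-y/r*np.sin(r),-np.cos(r)]
    else: v=np.c_[x,-y,-np.ones(len(x))]
    return T[:3,3], v@T[:3,:3].T
def onz(d,uv,z,fish=False):
    o,v=ray(d,uv,fish); return o+v*((z-o[2])/v[:,2])[:,None]
def proj(d,P,fish=False):
    K=np.array(d["camera_matrix"]);T=np.array(d["T"]); p=(np.atleast_2d(P)-T[:3,3])@T[:3,:3]
    x,y,z=p[:,0],-p[:,1],-p[:,2]
    if fish:
        r=np.hypot(x,y)+1e-12;a=np.arctan2(r,z); x,y=x/r*a,y/r*a
    else: x,y=x/z,y/z
    return np.c_[x*K[0,0]+K[0,2],y*K[1,1]+K[1,2]]
E
python3 - <<'E'
from h import *
s=st(); print(s); print(manip.hold_point_z)
for n in("top","scene"):
    d=pic(n,n+"0.png"); print(n,np.array(d["camera_matrix"]).round(1).tolist(),np.array(d["T"]).round(3).tolist(),[k for k in d])
a=cv2.imread("pics/top0.png")
E
```

```text
pics
{'time_s': 0.0, 'joint_positions': array([-8.26307939e-01,  4.08212489e-02,  8.37847588e-02, -4.62562868e-04,
       -1.61552439e+00, -3.33701226e-01]), 'dq': array([ 0.0001205 , -0.00372921,  0.00024833,  0.00019267,  0.0003726 ,
        0.0010544 ]), 'tau': array([-1.89863465e-03, -3.68203139e+01,  3.47417629e+01,  6.93221033e+00,
       -5.11896011e-03, -3.14423107e-05]), 'tcp_pos': array([ 0.2395327 , -0.54973844,  0.23025941]), 'orientation': array([[-9.16798612e-01, -3.99348937e-01, -8.55808368e-04],
       [-3.99349829e-01,  9.16797207e-01,  1.61082997e-03],
       [ 1.41319486e-04,  1.81857361e-03, -9.99998336e-01]]), 'ft_force': array([-0.24263688,  0.23640632, -0.51434736]), 'wrist_torque': array([-0.03648246,  0.06015589,  0.0315713 ]), 'gripper_width': 0.08533885357978152}
0.0187
top [[455.0, 0.0, 319.0], [0.0, 455.0, 200.3], [0.0, 0.0, 1.0]] [[-0.007, 0.997, -0.079, 0.396], [-1.0, -0.007, -0.006, -0.084], [-0.007, 0.079, 0.997, 1.509], [0.0, 0.0, 0.0, 1.0]] ['frame', 'camera_matrix', 'T']
scene [[466.9, 0.0, 324.3], [0.0, 466.9, 204.1], [0.0, 0.0, 1.0]] [[-0.429, -0.489, 0.759, 1.61], [0.903, -0.251, 0.349, 0.416], [0.02, 0.835, 0.549, 0.882], [0.0, 0.0, 0.0, 1.0]] ['frame', 'camera_matrix', 'T']
```

```bash
sleep 1; python3 -c "
import cv2,numpy as np
a=cv2.imread('pics/top0.png');b=cv2.imread('pics/scene0.png')
cv2.imwrite('pics/both0.png',cv2.resize(np.vstack([a,b]),None,fx=.75,fy=.75))"
```

```text
(no output)
```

View pics/top0.png

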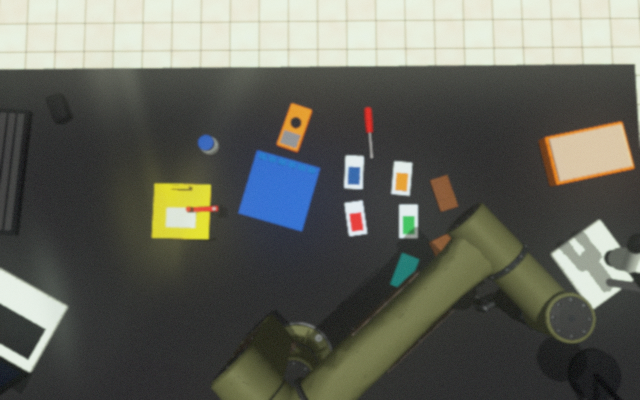

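View pics/scene0.png

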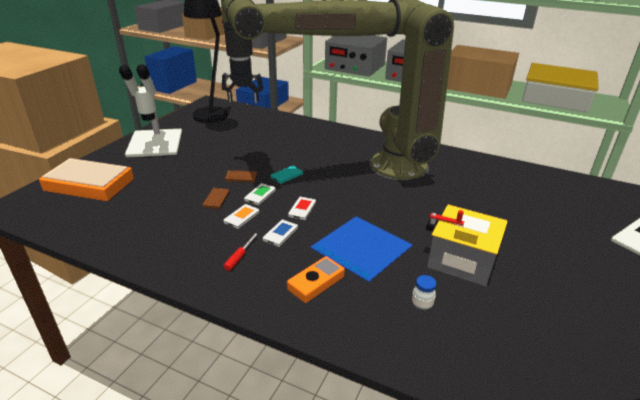

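The four drives in the top view are blue (354,172), orange (402,178), red (356,218) and green (408,221). The brown (444,192; 440,243) and turquoise (404,268) slabs are decoys. The tub with the yellow lid is at (182,211), its tab on the up (+x) edge and the latch pivot on the right (-y). The mat is at (280,190).

```bash
cat >> h.py <<'E'
def mask(d,c):
    hsv=cv2.cvtColor(d["frame"],cv2.COLOR_RGB2HSV)
    R={"yellow":[(22,120,80),(35,255,255)],"blue":[(100,130,80),(125,255,255)],"white":[(0,0,150),(180,60,255)],
    "red":[(0,150,100),(6,255,255)],"green":[(45,120,80),(75,255,255)],"orange":[(10,150,120),(20,255,255)]}[c]
    return cv2.inRange(hsv,*[np.array(x) for x in R])
def rects(m,amin=30):
    cs,_=cv2.findContours(m,cv2.RETR_EXTERNAL,cv2.CHAIN_APPROX_NONE)
    return [c[:,0].astype(float) for c in cs if cv2.contourArea(c)>amin]
def wrect(d,c,z,fish=False):
    P=onz(d,c,z,fish)[:,:2]
    (cx,cy),(w,h),a=cv2.minAreaRect((P*1000).astype(np.float32))
    if w<h: w,h=h,w; a+=90
    return round(cx,1),round(cy,1),round(w,1),round(h,1),round((a+90)%180-90,1)
E
python3 - <<'E'
from h import *
d=load("top0")
for c,z in(("yellow",.121),("blue",.003),("white",.014),("red",.014),("green",.014),("orange",.014)):
    for k in rects(mask(d,c)):
        m=k.mean(0)
        if 140<m[0]<470 and 80<m[1]<290: print(c,m.round(),wrect(d,k,z))
E
python3 -c "
import cv2
a=cv2.imread('pics/top0.png')[95:265,140:470];cv2.imwrite('pics/c0.png',cv2.resize(a,None,fx=2.4,fy=2.4,interpolation=2))"
```

```text
yellow [182. 213.] (477.7, 347.5, 181.5, 175.3, 88.4)
blue [353. 175.] (598.9, -190.3, 47.2, 30.0, -0.7)
blue [279. 190.] (550.1, 58.5, 226.6, 226.1, 73.7)
blue [205. 142.] (714.5, 307.1, 48.1, 47.1, 0.7)
white [180. 218.] (461.7, 381.8, 95.4, 61.6, 87.1)
white [408. 222.] (445.7, -366.3, 109.0, 59.1, -1.2)
white [355. 218.] (455.8, -193.7, 111.5, 61.9, 7.5)
white [401. 178.] (586.7, -347.6, 111.7, 61.8, -5.8)
white [354. 172.] (608.7, -189.8, 111.9, 61.6, -3.6)
white [290. 139.] (721.4, 21.6, 51.9, 40.5, 70.9)
red [356. 221.] (443.9, -195.2, 51.4, 31.1, 7.3)
red [368. 120.] (784.4, -240.8, 84.8, 26.6, 5.3)
green [408. 224.] (432.5, -367.6, 49.5, 29.5, -1.2)
orange [447. 193.] (540.5, -494.1, 103.0, 39.4, 9.6)
orange [401. 181.] (574.6, -347.7, 50.1, 29.7, -1.2)
orange [294. 127.] (760.1, 7.0, 155.1, 80.3, -19.2)
```

View pics/c0.png

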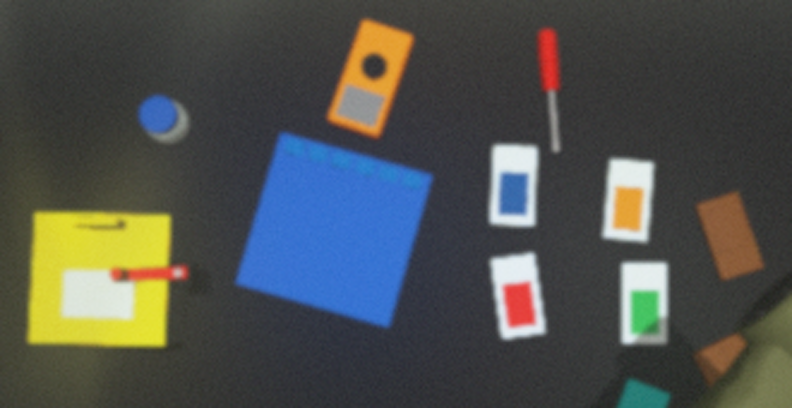

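The crop confirms it: red, green, orange and blue labelled silver drives are all present. The tab is on the tub's +x side and the latch lies across the lid. I'm moving towards the tub, with the tool turned to yaw 180°.

Emit:
drive_tool:
  commands: "0.04 -0.36 0.225 -0.10 -66.5; 0.04 -0.36 0.225 -0.10 -66.5; 0.04 -0.36 0.225 -0.10 -66.5; 0.04 -0.36 0.225 -0.10 -66.5; 0.04 -0.36 0.225 -0.10 -66.5; 0.04 -0.36 0.225 -0.10 -66.5; 0.04 -0.36 0.225 -0.10 -66.5; 0.04 -0.36 0.225 -0.10 -66.5; 0.04 -0.36 0.225 -0.10 -66.5; 0.04 -0.36 0.225 -0.10 -66.5; 0.04 -0.36 0.225 -0.10 -66.5; 0.04 -0.36 0.225 -0.10 -66.5"
  force: 40

```text
time_s: 1.1
tcp_pos: [0.4818, -0.1968, 0.3313]
orientation: [[0.005, -1.0, 0.0], [-1.0, -0.005, 0.001], [-0.001, -0.0, -1.0]]
ft_force: [-0.8, -0.2, 0.0]
gripper_width: 0.0399
```

Emit:
drive_tool:
  commands: "0.04 -0.46 0.03 0 0; 0.04 -0.46 0.03 0 0; 0.04 -0.46 0.03 0 0; 0.04 -0.46 0.03 0 0; 0.04 -0.46 0.03 0 0; 0.04 -0.46 0.03 0 0; 0.04 -0.46 0.03 0 0; 0.04 -0.46 0.03 0 0; 0.04 -0.46 0.03 0 0; 0.04 -0.46 0.03 0 0; 0.04 -0.46 0.03 0 0; 0.04 -0.46 0.03 0 0"

```text
time_s: 2.1
tcp_pos: [0.4483, 0.2647, 0.3285]
orientation: [[0.005, -1.0, -0.004], [-1.0, -0.005, -0.002], [0.002, 0.004, -1.0]]
ft_force: [1.3, -0.3, -1.6]
gripper_width: 0.04
```

Run:
```python
from h import *
d=pic("wrist","w1.png"); s=st(); print(s["tcp_pos"],s["orientation"],s["joint_positions"].round(2)); print(d["camera_matrix"],np.array(d["T_tool_cam"]).round(3))
```

```text
[0.4487081  0.26279883 0.32902536] [[ 0.00445368 -0.99998501 -0.00318386]
 [-0.99998753 -0.00444646 -0.00227183]
 [ 0.00225764  0.00319394 -0.99999235]] [ 0.92 -0.14  0.09 -0.   -1.8  -0.91]
[[309.70691629   0.         320.20152919]
 [  0.         309.70691629 196.88837422]
 [  0.           0.           1.        ]] [[-0.001  0.965  0.26   0.066]
 [ 1.     0.001  0.     0.001]
 [-0.     0.26  -0.965 -0.143]
 [ 0.     0.     0.     1.   ]]
```

View pics/w1.png

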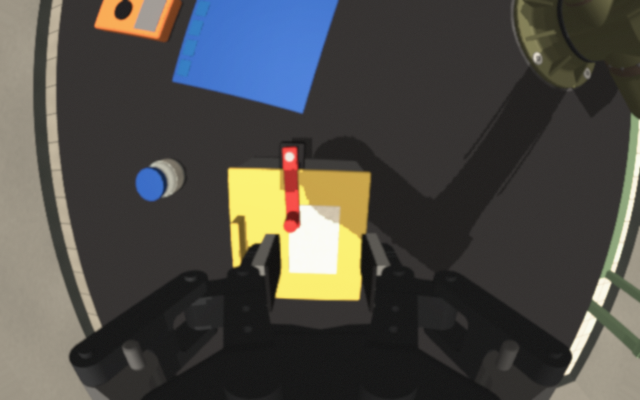

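The wrist view shows the lid (230–370, 168–300), its tab at (238,240), the post top at (291,226) and the pivot at (289,156).

Run:
```python
from h import *
d=load("w1")
m=mask(d,"yellow")
ys,xs=np.nonzero(m)
# far edges of the plate: corner pixels
W=lambda p,z: (onz(d,p,z,True)[:,:3]*1000).round(1).tolist()
def edge(pts):  # rows/cols -> line
    P=onz(d,pts,.121,True)[:,:2]*1000; return P
# -y edge (top of mask per column) , -x edge (right), both at z .121 ; use plate's top corners
left=[(x,np.nonzero(m[:,x])[0][0]) for x in list(range(245,275))+list(range(315,355))]
right=[(np.nonzero(m[y])[0][-1],y) for y in range(180,290)]
bot=[(x,np.nonzero(m[:,x])[0][-1]) for x in range(285,352)]
for n,p in(("-y",left),("-x",right),("+y",bot)):
    P=edge(p); l=cv2.fitLine(P.astype(np.float32),cv2.DIST_HUBER,0,.01,.01).ravel(); print(n,P.mean(0).round(1),np.degrees(np.arctan2(l[1],l[0])).round(2), P[[0,-1]].round(1).tolist())
r=mask(d,"red"); 
for k in rects(r): print("red",wrect(d,k,.133,True),k.min(0),k.max(0))
print("post",W([(291,226)],.166),"pivot",W([(289,156)],.149))
```

```text
-y [467.1 265.3] -6.46 [[534.3, 258.4], [407.2, 265.6]]
-x [396.2 342.5] -88.26 [[394.1, 272.6], [392.9, 419.4]]
+y [448.6 435.7] -1.75 [[493.0, 433.9], [404.1, 436.9]]
red (479.8, 281.9, 99.3, 17.9, -89.6) [282. 146.] [298. 231.]
post [[477.1, 313.0, 166.0]] pivot [[479.4, 241.2, 149.0]]
```

Run:
```python
from h import *
d=load("top0")
for z,p in((.166,(188.75,209.2)),(.149,(214.2,208.3)),(.133,(200,208.8))): print(p,(onz(d,[p],z)*1000).round(1))
m=mask(d,"yellow")
for n,p in(("-x",[(x,np.nonzero(m[:,x])[0][-1]+.5) for x in range(158,205)]),("+y",[(np.nonzero(m[y])[0][0]-.5,y) for y in range(190,234)]),("-y",[(np.nonzero(m[y])[0][-1]+.5,y) for y in list(range(190,202))+list(range(218,234))])):
    P=onz(d,p,.121)[:,:2]*1000; l=cv2.fitLine(P.astype(np.float32),cv2.DIST_HUBER,0,.01,.01).ravel(); print(n,P.mean(0).round(1),np.degrees(np.arctan2(l[1],l[0])).round(2))
d=load("w1")
r=cv2.inRange(cv2.cvtColor(d["frame"],cv2.COLOR_RGB2HSV),np.array((0,120,60)),np.array((8,255,255)))
for y in range(150,232,8):
    x=np.nonzero(r[y,270:310])[0]+270; print(y,x.min(),x.max(),(onz(d,[((x.min()+x.max())/2,y)],.133,True)*1000).round(1)[0][:2])
cv2.imwrite("pics/c1.png",cv2.resize(d["frame"][135:310,215:385,::-1],None,fx=3.4,fy=3.4,interpolation=2))
```

```text
(188.75, 209.2) [[478.6 310.4 166. ]]
(214.2, 208.3) [[481.8 238.9 149. ]]
(200, 208.8) [[481.6 285.9 133. ]]
-x [389.9 345.8] 87.89
+y [475.2 438. ] -1.84
-y [470.5 257.1] -2.35
150 281 297 [480.8 236.6]
158 282 297 [480.4 245.5]
166 282 298 [480.  254.5]
174 285 296 [479.6 263.6]
182 285 297 [479.1 272.7]
190 286 297 [478.7 282. ]
198 286 297 [478.9 291.3]
206 287 298 [478.  300.8]
214 287 298 [478.2 310.4]
222 285 299 [479.  320.3]
230 286 294 [481.6 330.3]
```

View pics/c1.png

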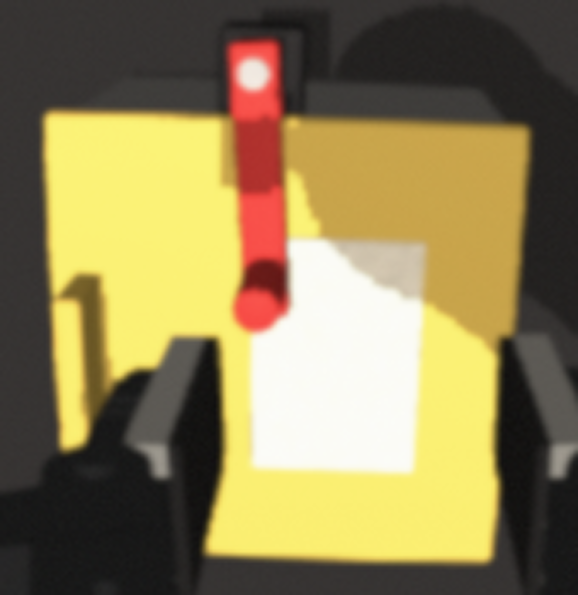

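The tub centre is about (0.475, 0.346) with yaw about -2°. The pivot is at about (0.481, 0.241) and the post at about (0.478, 0.311), where both cameras agree. I'm caging the post at jaw yaw 225°.

Emit:
drive_tool:
  commands: "0.036 -0.049 -0.029 0.1 -45; 0.036 -0.049 -0.029 0.1 -45; 0.036 -0.049 -0.029 0.1 -45; 0.036 -0.049 -0.029 0.1 -45; 0.036 -0.049 -0.029 0.1 -45; 0.036 -0.049 -0.029 0.1 -45; 0.036 -0.049 -0.029 0.1 -45; 0.036 -0.049 -0.029 0.13 -45; 0.036 -0.049 -0.029 0.16 -45; 0.036 -0.049 -0.029 0.187 -45; 0.036 -0.049 -0.029 0.187 -45; 0.026 -0.049 -0.029 0.187 -45"
  force: 20

```text
time_s: 3.15
tcp_pos: [0.4785, 0.3073, 0.1436]
orientation: [[0.707, -0.707, -0.001], [-0.707, -0.707, -0.003], [0.001, 0.003, -1.0]]
ft_force: [0.5, 0.1, 0.4]
gripper_width: 0.0265
```

Emit:
drive_tool:
  commands: "0.023 0 0 0 0; 0.023 0 0 0 0; 0.023 0 0 0 0"

```text
time_s: 3.4
tcp_pos: [0.4793, 0.3094, 0.1466]
orientation: [[0.707, -0.707, 0.002], [-0.707, -0.707, 0.002], [0.0, -0.003, -1.0]]
ft_force: [0.3, 0.5, 0.6]
gripper_width: 0.0229
```

Run:
```python
from h import *
s=st(); R=np.array(s["orientation"]); p=np.array(s["tcp_pos"]); print(p,s["ft_force"],R.round(3).tolist())
d=pic("wrist","w2.png"); cv2.imwrite("pics/w2c.png",cv2.resize(d["frame"][100:400,150:490,::-1],None,fx=2,fy=2))
piv=np.array([.481,.241])
for q in range(4,98,8):
    t=np.radians(q-2); P=piv+.07*np.array([-np.sin(t),np.cos(t)]); D=np.r_[P-p[:2],0]; print(q,(R.T@D).round(4))
```

```text
[0.47926371 0.30940905 0.14664811] [0.29817017 0.53211441 0.62147446] [[0.707, -0.707, 0.002], [-0.707, -0.707, 0.002], [0.0, -0.003, -1.0]]
4 [-0.0016 -0.0006  0.    ]
12 [-0.0077  0.007  -0.    ]
20 [-0.0128  0.0154 -0.0001]
28 [-0.0166  0.0243 -0.0001]
36 [-0.0191  0.0338 -0.0001]
44 [-0.0203  0.0435 -0.0001]
52 [-0.0202  0.0532 -0.0002]
60 [-0.0186  0.0629 -0.0002]
68 [-0.0158  0.0722 -0.0002]
76 [-0.0117  0.0811 -0.0003]
84 [-0.0063  0.0893 -0.0003]
92 [ 0.0001  0.0966 -0.0003]
```

View pics/w2c.png

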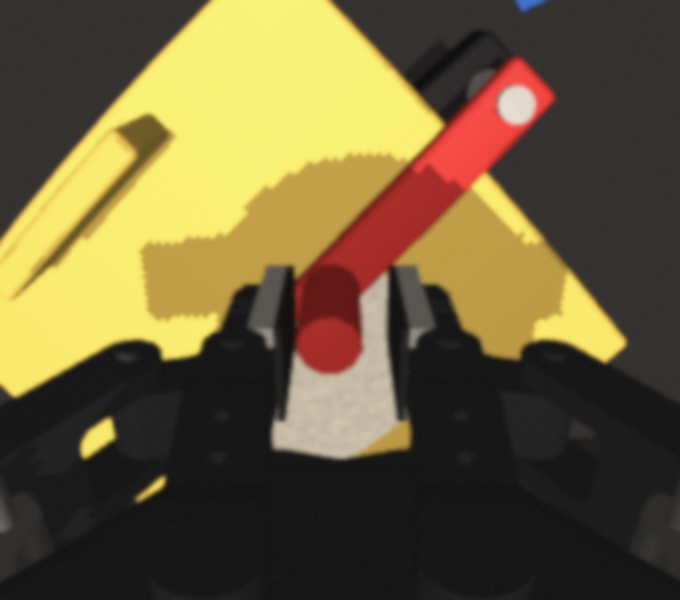

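The post sits between the fingers, nearer the left one. I'm swinging the latch along the arc and then retracting upward.

Emit:
drive_tool:
  commands: "0.023 -0.008 0.008 0 0; 0.023 -0.013 0.016 0 0; 0.023 -0.017 0.025 0 0; 0.023 -0.019 0.035 0 0; 0.023 -0.020 0.045 0 0; 0.023 -0.020 0.055 0 0; 0.023 -0.019 0.064 0 0; 0.023 -0.016 0.074 0 0; 0.023 -0.012 0.083 0 0; 0.023 -0.006 0.091 0 0; 0.023 0 0.1 0 0; 0.023 0.001 0.101 0 0"

```text
time_s: 4.45
tcp_pos: [0.4081, 0.2353, 0.1449]
orientation: [[0.707, -0.707, 0.001], [-0.707, -0.707, 0.001], [0.001, -0.001, -1.0]]
ft_force: [1.3, 0.9, 1.2]
gripper_width: 0.023
```

Emit:
drive_tool:
  commands: "0.023 0 0 0 0; 0.023 0 0 0 0; 0.032 0 0 0 0; 0.032 0 0 0 0; 0.032 0 0 -0.03 0; 0.032 0 0 -0.06 0; 0.032 0 0 -0.1 0; 0.032 0 0 -0.14 0; 0.032 0 0 -0.14 0; 0.032 0 0 -0.14 0"

```text
time_s: 5.28
tcp_pos: [0.4084, 0.2376, 0.2869]
orientation: [[0.708, -0.706, 0.003], [-0.707, -0.708, 0.003], [-0.0, -0.004, -1.0]]
ft_force: [-0.0, -0.3, -0.5]
gripper_width: 0.0319
```

Run:
```python
from h import *
s=st(); print(s["tcp_pos"],s["orientation"].round(4).tolist(),s["joint_positions"].round(2))
d=pic("top"); 
m=mask(d,"red")
for k in rects(m,10):
    if k.mean(0)[0]<260: print(k.mean(0),wrect(d,k,.14))
w=pic("wrist","w3.png"); t=d["frame"][150:290,110:290]
cv2.imwrite("pics/c3.png",np.hstack([cv2.resize(t,(514,400)),w["frame"]])[:,:,::-1][:, ::1]) 
a=cv2.imread("pics/c3.png"); cv2.imwrite("pics/c3.png",cv2.resize(a,(798,277)))
```

```text
[0.40841874 0.2376074  0.28686082] [[0.7077, -0.7065, 0.0027], [-0.7065, -0.7077, 0.0033], [-0.0004, -0.0043, -1.0]] [ 0.96 -0.29 -0.11  0.   -1.74 -0.17]
[215.28333333 222.98333333] (438.0, 236.6, 78.3, 21.1, 0.7)
```

View pics/c3.png

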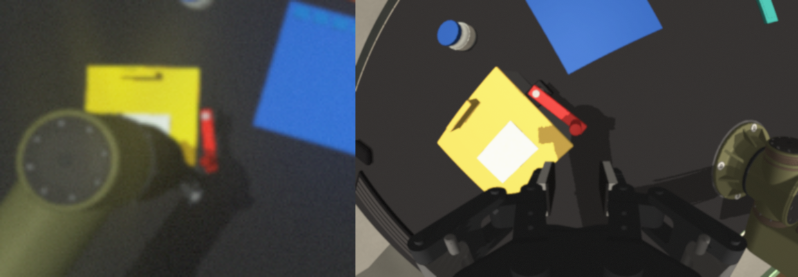

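The latch now lies beside the lid. I'm checking its angle and the tab's position.

Run:
```python
from h import *
d=load("w3")
hsv=cv2.cvtColor(d["frame"],cv2.COLOR_RGB2HSV)
for k in rects(cv2.inRange(hsv,np.array((0,120,60)),np.array((8,255,255))),60):
    print("red",k.mean(0),wrect(d,k,.137,True))
a=onz(d,[(260,133)],.137,True)[0];b=onz(d,[(320,185)],.166,True)[0]; print(a,b,np.degrees(np.arctan2(b[1]-a[1],b[0]-a[0])))
m=cv2.inRange(hsv,np.array((20,80,60)),np.array((38,255,255)))
k=max(rects(m),key=len); print("yellow .121",wrect(d,k,.121,True))
ap=cv2.approxPolyDP(k.astype(np.float32),6,True)[:,0]; print(ap.tolist(),(onz(d,ap,.121,True)*1000).round(0)[:,:2].tolist())
cv2.imwrite("pics/c4.png",cv2.resize(d["frame"][85:290,105:335,::-1],None,fx=2.9,fy=2.9,interpolation=2))
```

```text
red [292.38743455 159.56020942] (443.3, 241.4, 95.5, 24.8, 5.6)
[0.48213989 0.24239069 0.137     ] [0.41089621 0.23340092 0.166     ] -172.80823156566925
yellow .121 (475.3, 347.6, 178.2, 171.7, 87.9)
[[201.0, 96.0], [117.0, 206.0], [184.0, 276.0], [212.0, 271.0], [229.0, 280.0], [275.0, 233.0], [291.0, 234.0], [315.0, 208.0]] [[557.0, 260.0], [561.0, 432.0], [441.0, 437.0], [421.0, 403.0], [399.0, 397.0], [400.0, 312.0], [388.0, 301.0], [390.0, 262.0]]
```

View pics/c4.png

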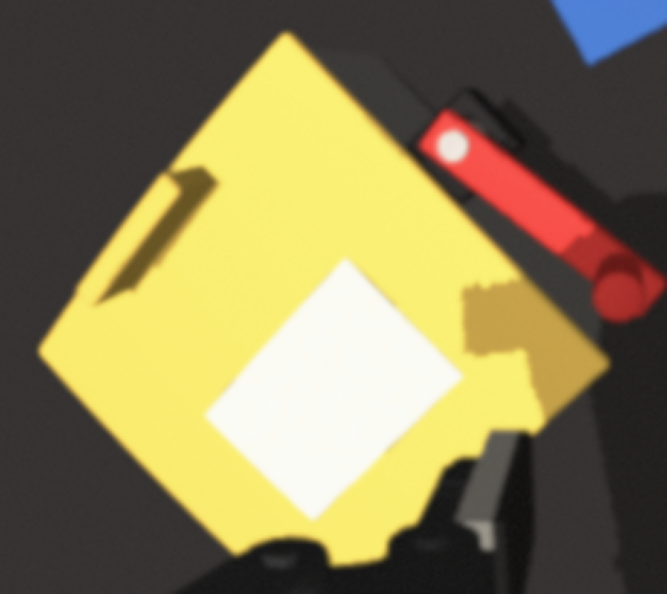

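The latch is at about 98°, well aside. The lid centre is (0.475, 0.347) with yaw -2°. I'm taking the tab across its 60 mm width (jaws along y) with a light grip, so the lid can pivot in the jaws while its heel stays on the rim.

Emit:
drive_tool:
  commands: "0.085 0.021 -0.172 0.03 -43; 0.085 0.021 -0.172 0.03 -43; 0.085 0.021 -0.172 0.03 -43; 0.085 0.021 -0.172 0.03 -43; 0.085 0.021 -0.172 0.03 -43; 0.085 0.021 -0.172 0.03 -43; 0.085 0.021 -0.172 0.06 -43; 0.085 0.021 -0.172 0.10 -43; 0.085 0.021 -0.172 0.13 -43; 0.085 0.021 -0.172 0.155 -43; 0.085 0.021 -0.172 0.155 -43; 0.085 0.021 -0.172 0.155 -43"
  force: 20

```text
time_s: 6.38
tcp_pos: [0.5433, 0.3426, 0.1269]
orientation: [[0.999, -0.034, -0.003], [-0.034, -0.999, -0.004], [-0.003, 0.004, -1.0]]
ft_force: [0.8, 0.4, 1.1]
gripper_width: 0.0848
```

Emit:
drive_tool:
  commands: "0.03 0 0 0 0; 0.03 0 0 0 0; 0.03 0 0 0 0; 0.03 0 0 0 0; 0.03 0 0 0 0; 0.03 0 0 0 0"

```text
time_s: 6.88
tcp_pos: [0.5451, 0.3445, 0.1321]
orientation: [[0.999, -0.034, 0.004], [-0.034, -0.999, 0.003], [0.003, -0.003, -1.0]]
ft_force: [0.2, 1.5, 5.8]
gripper_width: 0.0594
```

Run:
```python
from h import *
d=pic("wrist","w5.png"); s=pic("scene","s5.png")
a=cv2.resize(d["frame"][60:400,140:500],(412,389)); b=cv2.resize(s["frame"][180:300,400:520],(389,389),interpolation=2)
cv2.imwrite("pics/c5.png",np.hstack([a,b])[:,:,::-1])
```

```text
(no output)
```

View pics/c5.png

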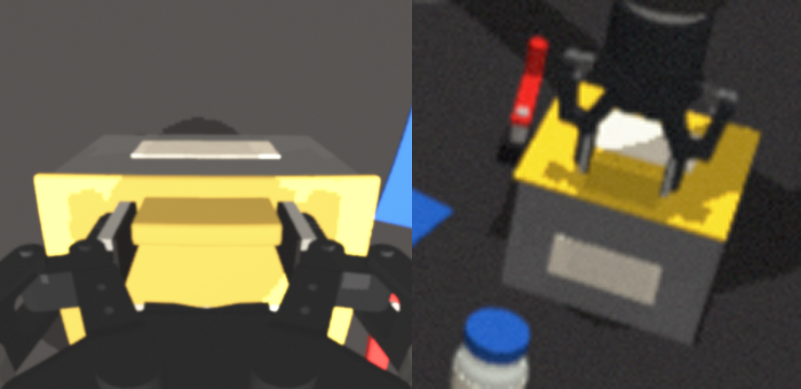

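Both pads are on the tab ends (59.4 mm). I'm tipping it along the arc about the heel.

Emit:
drive_tool:
  commands: "0.03 -0.001 0 -0.004 0; 0.03 -0.003 0 -0.009 0; 0.03 -0.005 0 -0.014 0; 0.03 -0.006 0 -0.019 0; 0.03 -0.008 0 -0.024 0; 0.03 -0.010 0 -0.029 0; 0.03 -0.012 0 -0.034 0; 0.03 -0.014 0 -0.038 0; 0.03 -0.016 0 -0.041 0; 0.03 -0.016 0 -0.041 0; 0.03 -0.016 0 -0.041 0; 0.03 -0.016 0 -0.041 0"

```text
time_s: 7.98
tcp_pos: [0.5281, 0.3442, 0.1699]
orientation: [[0.999, -0.034, -0.001], [-0.034, -0.999, -0.0], [-0.001, 0.0, -1.0]]
ft_force: [-0.0, 0.3, -2.2]
gripper_width: 0.0592
```

Run:
```python
from h import *
d=pic("wrist","w6.png"); s=pic("scene","s6.png")
a=cv2.resize(d["frame"][60:400,140:500],(412,389)); b=cv2.resize(s["frame"][180:300,400:520],(389,389),interpolation=2)
cv2.imwrite("pics/c6.png",np.hstack([a,b])[:,:,::-1])
```

```text
(no output)
```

View pics/c6.png

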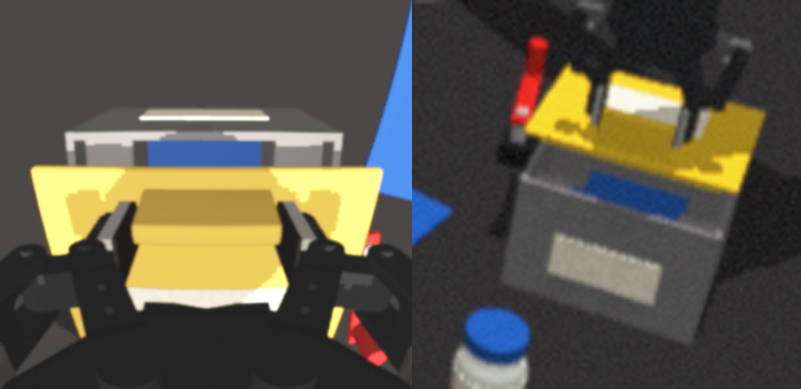

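Run:
```python
from h import *
s=load("s6"); w=load("w6")
obs={"+x+y top":(501.2,238.6),"-x+y":(509,214.9),"+x-y":(434.9,220.7),"-x-y":(448.8,200.4)}
print(obs)
C=np.array([.475,.347]);yaw=np.radians(-2)
def lidpts(L,th,hz=.115,hx=-.080):
    L=np.array(L)/1000.; d=L-np.array([-.08,0,.008])
    x=d[:,0]*np.cos(th)-d[:,2]*np.sin(th)+hx; z=d[:,0]*np.sin(th)+d[:,2]*np.cos(th)+hz
    return np.c_[C[0]+x*np.cos(yaw)-L[:,1]*np.sin(yaw),C[1]+x*np.sin(yaw)+L[:,1]*np.cos(yaw),z]
L=[(84,87,14),(-84,87,14),(84,-87,14),(-84,-87,14),(75,30,45),(75,-30,45),(65,30,45)]
for th,hz in((0,.115),(0,.155),(15,.115),(10,.13),(16,.12)):
    P=lidpts(L,np.radians(th),hz); print(th,hz,proj(s,P[:5]).round(0).tolist(),"W",((proj(w,P,True)-[140,60])*412/360).round(0)[[0,2,4,5,6]].tolist())
```

```text
{'+x+y top': (501.2, 238.6), '-x+y': (509, 214.9), '+x-y': (434.9, 220.7), '-x-y': (448.8, 200.4)}
0 0.115 [[497.0, 253.0], [508.0, 220.0], [432.0, 234.0], [448.0, 204.0], [478.0, 235.0]] W [[56.0, 127.0], [353.0, 127.0], [141.0, 155.0], [267.0, 155.0], [142.0, 175.0]]
0 0.155 [[501.0, 241.0], [512.0, 209.0], [434.0, 222.0], [450.0, 193.0], [481.0, 223.0]] W [[24.0, 142.0], [385.0, 142.0], [123.0, 183.0], [285.0, 183.0], [125.0, 208.0]]
15 0.115 [[502.0, 239.0], [508.0, 220.0], [435.0, 220.0], [448.0, 204.0], [483.0, 220.0]] W [[24.0, 158.0], [385.0, 158.0], [126.0, 219.0], [282.0, 219.0], [130.0, 237.0]]
10 0.13 [[501.0, 239.0], [509.0, 216.0], [435.0, 220.0], [449.0, 200.0], [482.0, 221.0]] W [[22.0, 151.0], [387.0, 151.0], [124.0, 207.0], [284.0, 207.0], [127.0, 228.0]]
16 0.12 [[502.0, 236.0], [509.0, 219.0], [436.0, 217.0], [448.0, 203.0], [483.0, 218.0]] W [[16.0, 164.0], [393.0, 164.0], [123.0, 230.0], [285.0, 230.0], [126.0, 249.0]]
```

The scene view fits about 10° tilt with the heel about 15 mm up, so the grip only slipped partly. I'm lowering the plug back into the mouth, then pushing it against the -x wall while lifting, which forces more tilt.

Emit:
drive_tool:
  commands: "0.03 0.003 0 0 0; 0.03 0.005 0 0 0; 0.03 0.005 0 0.004 0; 0.03 0.005 0 0.008 0; 0.03 0.005 0 0.012 0; 0.03 0.005 0 0.014 0; 0.03 0.005 0 0.014 0; 0.03 0.005 0 0.014 0; 0.03 0.005 0 0.014 0"

```text
time_s: 8.83
tcp_pos: [0.534, 0.344, 0.1572]
orientation: [[0.999, -0.035, 0.002], [-0.035, -0.999, 0.001], [0.002, -0.001, -1.0]]
ft_force: [4.9, -0.8, -0.2]
gripper_width: 0.0594
```

Emit:
drive_tool:
  commands: "0.03 -0.001 0 0 0; 0.03 -0.002 0 -0.001 0; 0.03 -0.003 0 -0.003 0; 0.03 -0.004 0 -0.005 0; 0.03 -0.005 0 -0.008 0; 0.03 -0.006 0 -0.010 0; 0.03 -0.007 0 -0.012 0; 0.03 -0.008 0 -0.014 0; 0.03 -0.008 0 -0.014 0; 0.03 -0.008 0 -0.014 0; 0.03 -0.008 0 -0.014 0"

```text
time_s: 9.75
tcp_pos: [0.5261, 0.3444, 0.1712]
orientation: [[0.999, -0.035, 0.002], [-0.035, -0.999, 0.001], [0.002, -0.001, -1.0]]
ft_force: [6.3, -0.0, 1.0]
gripper_width: 0.0596
```

Run:
```python
from h import *
d=pic("wrist","w7.png"); s=pic("scene","s7.png")
a=cv2.resize(d["frame"][60:400,140:500],(412,389)); b=cv2.resize(s["frame"][180:300,400:520],(389,389),interpolation=2)
cv2.imwrite("pics/c7.png",np.hstack([a,b])[:,:,::-1])
```

```text
(no output)
```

View pics/c7.png

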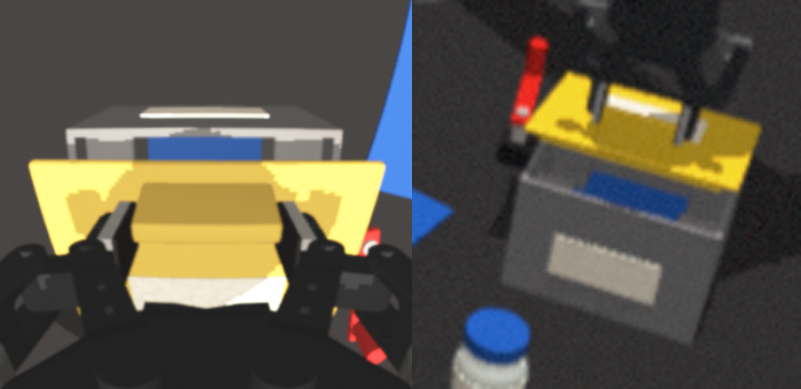

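Now the heel is down (-x corner at (507,219) against 220 when seated) and the tilt is about 14–15°, so the tip is held. I'm lowering the lid back, to re-grip it firmly along x for a level carry.

Emit:
drive_tool:
  commands: "0.03 0.004 0 0.005 0; 0.03 0.007 0 0.01 0; 0.03 0.010 0 0.016 0; 0.03 0.013 0 0.022 0; 0.03 0.016 0 0.028 0; 0.03 0.018 0 0.034 0; 0.03 0.019 0 0.038 0; 0.03 0.019 0 0.039 0; 0.03 0.019 0 0.039 0; 0.085 0.019 0 0.039 0; 0.085 0.019 0 0.039 0; 0.085 0.019 0 0.039 0"

```text
time_s: 10.85
tcp_pos: [0.5443, 0.3437, 0.131]
orientation: [[0.999, -0.034, -0.0], [-0.034, -0.999, 0.0], [-0.0, -0.0, -1.0]]
ft_force: [-0.7, -0.5, 0.3]
gripper_width: 0.0851
```

Emit:
drive_tool:
  commands: "0.085 0 0 0 0; 0.085 0 0 -0.02 0; 0.085 0 0 -0.06 0; 0.085 0 0 -0.1 0; 0.085 0 0 -0.12 0; 0.085 0 0 -0.12 0"

```text
time_s: 11.35
tcp_pos: [0.546, 0.3442, 0.2587]
orientation: [[0.999, -0.035, 0.009], [-0.035, -0.999, 0.006], [0.008, -0.006, -1.0]]
ft_force: [0.2, -0.5, 1.2]
gripper_width: 0.085
```

Emit:
drive_tool:
  commands: "0.05 0 0 0 80; 0.05 0 0 0 80; 0.05 0 0 0 80; 0.05 0 0 0 80; 0.05 0 0 0 80; 0.05 0 0 0 80; 0.05 0 0 0 80; 0.05 0 0 0 80; 0.05 0 0 0 80; 0.05 0 0 0 80; 0.05 0 0 0 80; 0.05 0 0 0 80"

```text
time_s: 12.35
tcp_pos: [0.5443, 0.3437, 0.2509]
orientation: [[0.135, -0.991, -0.0], [-0.991, -0.135, -0.0], [0.0, 0.0, -1.0]]
ft_force: [0.5, 0.4, 0.2]
gripper_width: 0.0499
```

Run:
```python
from h import *
s=st(); print(s["tcp_pos"],s["orientation"].round(4).tolist(),s["gripper_width"])
d=pic("wrist","w8.png"); 
m=cv2.inRange(cv2.cvtColor(d["frame"],cv2.COLOR_RGB2HSV),np.array((20,80,60)),np.array((38,255,255)))
for k in rects(m,200):
    print(k.min(0),k.max(0)); ap=cv2.approxPolyDP(k.astype(np.float32),5,True)[:,0]; print(ap.tolist(),(onz(d,ap,.121,True)*1000).round(0)[:,:2].tolist())
a=pic("scene")["frame"]; b=cv2.resize(a[180:300,400:520],(400,400),interpolation=2)
cv2.imwrite("pics/c8.png",np.hstack([d["frame"][:,120:520],b])[:,:,::-1])
```

```text
[0.54426306 0.34366987 0.25094759] [[0.135, -0.9909, -0.0003], [-0.9909, -0.135, -0.0001], [0.0001, 0.0003, -1.0]] 0.04989856147277821
[290.  89.] [490. 282.]
[[320.0, 90.0], [290.0, 269.0], [372.0, 281.0], [372.0, 237.0], [397.0, 151.0], [453.0, 165.0], [429.0, 250.0], [403.0, 249.0], [429.0, 280.0], [446.0, 282.0], [490.0, 130.0]] [[555.0, 256.0], [562.0, 429.0], [477.0, 433.0], [487.0, 384.0], [479.0, 300.0], [421.0, 303.0], [425.0, 392.0], [453.0, 393.0], [415.0, 426.0], [394.0, 428.0], [387.0, 262.0]]
[597.   0.] [639.  97.]
[[598.0, 0.0], [605.0, 58.0], [616.0, 56.0], [614.0, 77.0], [639.0, 97.0], [638.0, 81.0], [631.0, 77.0], [639.0, 66.0], [621.0, 79.0], [614.0, 45.0], [632.0, 37.0], [614.0, 36.0], [605.0, 6.0], [624.0, 10.0], [639.0, 0.0]] [[232.0, 52.0], [219.0, 130.0], [194.0, 117.0], [197.0, 147.0], [127.0, 152.0], [133.0, 130.0], [153.0, 132.0], [131.0, 107.0], [179.0, 144.0], [199.0, 103.0], [151.0, 71.0], [199.0, 90.0], [217.0, 54.0], [170.0, 37.0], [122.0, -5.0]]
```

View pics/c8.png

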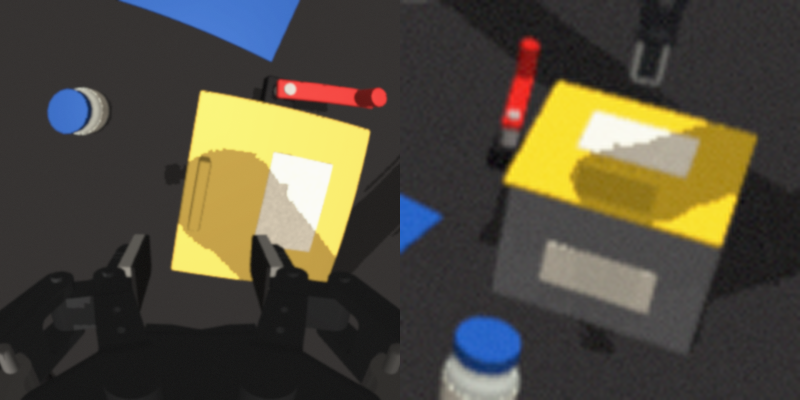

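The lid is seated again and the latch is still aside. Next is the firm grip along x on the tab.

Emit:
drive_tool:
  commands: "0.05 0 0 0.04 10; 0.05 0 0 0.07 10; 0.05 0 0 0.1 10; 0.05 0 0 0.125 10; 0.05 0 0 0.125 10; 0.05 0 0 0.125 10; 0.0 0 0 0.125 10; 0.0 0 0 0.125 10; 0.0 0 0 0.125 10; 0.0 0 0 0.125 10; 0.0 0 0 0.125 10; 0.0 0 0 0.125 10"
  force: 100

```text
time_s: 13.45
tcp_pos: [0.5449, 0.3443, 0.1286]
orientation: [[-0.034, -0.999, 0.003], [-0.999, 0.034, 0.002], [-0.002, -0.003, -1.0]]
ft_force: [-0.3, 0.6, 5.2]
gripper_width: 0.0079
```

Emit:
drive_tool:
  commands: "0 0 0 0 0; 0 0 0 0 0; 0 0 0 -0.02 0; 0 0 0 -0.04 0; 0 0 0 -0.08 0; 0 0 0 -0.12 0; 0 0 0 -0.12 0; 0 0 0 -0.12 0"

```text
time_s: 14.12
tcp_pos: [0.545, 0.3443, 0.2497]
orientation: [[-0.034, -0.999, 0.004], [-0.999, 0.034, 0.004], [-0.004, -0.004, -1.0]]
ft_force: [0.4, 0.4, -2.8]
gripper_width: 0.0079
```

Run:
```python
from h import *
s=st(); print(s["tcp_pos"],s["orientation"].round(4).tolist(),s["gripper_width"],s["ft_force"])
d=pic("wrist","w9.png")
m=cv2.inRange(cv2.cvtColor(d["frame"],cv2.COLOR_RGB2HSV),np.array((20,80,60)),np.array((38,255,255)))
k=max(rects(m,200),key=len); ap=cv2.approxPolyDP(k.astype(np.float32),5,True)[:,0]; p=onz(d,ap,s["tcp_pos"][2]-.004,True); print(ap.tolist(),(p*1000).round(0)[:,:2].tolist())
c=load("top0")
t=pic("top","t9.png"); m=mask(t,"blue")
for k in rects(m): print("blue",k.mean(0),wrect(t,k,.003))
for c,z in(("white",.014),):
    for k in rects(mask(t,c)): 
        if 330<k.mean(0)[0]<440: print(c,wrect(t,k,z))
```

```text
[0.54498262 0.34429367 0.2496989 ] [[-0.0342, -0.9994, 0.0039], [-0.9994, 0.0342, 0.0043], [-0.0045, -0.0038, -1.0]] 0.007947044372562294 [ 0.41178541  0.37691348 -2.77959271]
[[293.0, 71.0], [293.0, 240.0], [306.0, 232.0], [310.0, 249.0], [304.0, 327.0], [336.0, 327.0], [330.0, 305.0], [333.0, 232.0], [358.0, 247.0], [374.0, 278.0], [389.0, 280.0], [399.0, 270.0], [424.0, 276.0], [438.0, 158.0], [530.0, 164.0], [502.0, 298.0], [480.0, 303.0], [525.0, 324.0], [560.0, 209.0], [571.0, 100.0], [481.0, 81.0]] [[554.0, 257.0], [558.0, 341.0], [551.0, 336.0], [549.0, 346.0], [555.0, 398.0], [536.0, 399.0], [540.0, 382.0], [537.0, 337.0], [524.0, 346.0], [515.0, 365.0], [506.0, 367.0], [501.0, 361.0], [486.0, 366.0], [483.0, 300.0], [424.0, 303.0], [427.0, 390.0], [444.0, 391.0], [398.0, 419.0], [393.0, 331.0], [391.0, 263.0], [459.0, 260.0]]
blue [203.62857143 212.71428571] (477.3, 309.0, 50.0, 10.0, 0.7)
blue [353.6        175.17777778] (597.3, -190.2, 50.4, 30.0, -0.8)
blue [279.09163347 190.29083665] (550.0, 58.7, 227.0, 226.7, -16.2)
blue [205.         141.95454545] (714.5, 307.1, 48.1, 47.1, 0.7)
white (445.7, -366.3, 109.0, 59.1, -1.2)
white (455.8, -193.7, 111.5, 61.9, 7.5)
white (586.9, -347.7, 112.0, 61.9, -5.8)
white (608.7, -189.8, 111.9, 61.6, -3.6)
white (1030.5, -65.1, 2179.6, 452.6, 86.5)
```

The lid is held level. I'm carrying it over the mat (centre (0.550, 0.059)).

Emit:
drive_tool:
  commands: "0 0.03 -0.009 0 0; 0 0.06 -0.018 0 0; 0 0.09 -0.027 0 0; 0 0.12 -0.036 0 0; 0 0.15 -0.045 0 0; 0 0.18 -0.054 0 0; 0 0.21 -0.062 0 0; 0 0.24 -0.071 0 0; 0 0.265 -0.079 0 0; 0 0.285 -0.085 0 0; 0 0.285 -0.085 0 0; 0 0.285 -0.085 0 0"

```text
time_s: 15.22
tcp_pos: [0.619, 0.0549, 0.2439]
orientation: [[-0.036, -0.999, -0.004], [-0.999, 0.036, -0.001], [0.001, 0.004, -1.0]]
ft_force: [0.3, 0.6, -1.9]
gripper_width: 0.0082
```

Emit:
drive_tool:
  commands: "0 0 0 0.03 0; 0 0 0 0.06 0; 0 0 0 0.09 0; 0 0 0 0.12 0; 0 0 0 0.15 0; 0 0 0 0.17 0; 0 0 0 0.19 0; 0 0 0 0.205 0; 0 0 0 0.215 0; 0 0 0 0.22 0; 0 0 0 0.223 0; 0 0 0 0.223 0"

```text
time_s: 16.22
tcp_pos: [0.6195, 0.0565, 0.0246]
orientation: [[-0.033, -0.999, 0.001], [-0.999, 0.033, -0.0], [0.0, -0.001, -1.0]]
ft_force: [-4.4, -0.3, 4.2]
gripper_width: 0.0078
```

Run:
```python
from h import *
s=st(); print(s["tcp_pos"],s["orientation"].round(4).tolist(),s["gripper_width"],s["ft_force"])
```

```text
[0.61946979 0.05652642 0.02459201] [[-0.0331, -0.9995, 0.0005], [-0.9995, 0.0331, -0.0002], [0.0002, -0.0005, -1.0]] 0.0077926525628341245 [-4.43171985 -0.29601599  4.24600989]
```

The lid has touched the mat. I'm releasing it and moving above the red drive.

Emit:
drive_tool:
  commands: "0.04 0 0 0 0; 0.04 0 0 0 0; 0.04 0 0 0 0; 0.04 0 0 0 0; 0.04 0 0 -0.03 0; 0.04 0 0 -0.07 0; 0.04 0 0 -0.11 0; 0.04 0 0 -0.15 0; 0.04 0 0 -0.18 0; 0.04 0 0 -0.18 0"
  force: 40

```text
time_s: 17.05
tcp_pos: [0.6221, 0.0558, 0.2126]
orientation: [[-0.034, -0.999, 0.013], [-0.999, 0.034, 0.002], [-0.002, -0.013, -1.0]]
ft_force: [-0.1, -0.9, 1.9]
gripper_width: 0.0397
```

Emit:
drive_tool:
  commands: "0.085 0.256 0.155 0 -84; 0.085 0.256 0.155 0 -84; 0.085 0.256 0.155 0 -84; 0.085 0.256 0.155 0 -84; 0.085 0.256 0.155 0 -84; 0.085 0.256 0.155 0 -84; 0.085 0.256 0.155 0 -84; 0.085 0.256 0.155 0 -84; 0.085 0.256 0.155 0 -84; 0.085 0.256 0.155 0 -84; 0.085 0.256 0.155 0 -84; 0.085 0.256 0.155 0 -84"

```text
time_s: 18.05
tcp_pos: [0.4556, -0.1948, 0.2031]
orientation: [[0.991, -0.133, 0.0], [-0.133, -0.991, 0.0], [0.0, -0.0, -1.0]]
ft_force: [0.1, -1.0, 0.6]
gripper_width: 0.0849
```

Emit:
drive_tool:
  commands: "0.085 0 0 0 -15.5; 0.085 0 0 0 -15.5; 0.085 0 0 0 -15.5; 0.085 0 0 0 -15.5; 0.085 0 0 0 -15.5"

```text
time_s: 18.47
tcp_pos: [0.4557, -0.1946, 0.2032]
orientation: [[0.992, 0.128, -0.0], [0.128, -0.992, 0.0], [-0.0, -0.0, -1.0]]
ft_force: [0.1, 0.2, 0.2]
gripper_width: 0.0853
```

Run:
```python
from h import *
s=st(); print(s["tcp_pos"],s["orientation"].round(4).tolist(),s["joint_positions"].round(2))
t=pic("top","t10.png"); d=pic("wrist","w10.png")
for n,D,f in(("top",t,False),("wrist",d,True)):
  for c,z in(("white",.014),("red",.014),("green",.014),("orange",.014),("blue",.014),("yellow",.017)):
    for k in rects(mask(D,c),60):
      r=wrect(D,k,z,f)
      if 300<r[0]<700 and -480<r[1]<230 and r[2]<250: print(n,c,k.mean(0).round(),r)
```

```text
[ 0.45572474 -0.19461388  0.2032094 ] [[0.9918, 0.1278, -0.0], [0.1278, -0.9918, 0.0], [-0.0, -0.0001, -1.0]] [ 0.   -0.24 -0.23 -0.   -1.59  1.69]
top white [408. 221.] (445.7, -366.2, 109.2, 59.0, -1.4)
top white [402. 178.] (587.0, -347.7, 111.7, 61.8, -6.3)
top white [353. 171.] (611.8, -190.0, 105.6, 61.6, -3.6)
top green [408. 224.] (432.5, -367.6, 49.5, 29.5, -1.2)
top orange [401. 182.] (574.5, -346.7, 52.2, 30.7, -5.9)
top blue [353. 175.] (597.4, -189.5, 46.8, 29.8, -0.7)
top blue [246. 193.] (546.7, 167.0, 156.9, 28.3, -9.5)
top blue [312. 175.] (598.5, -55.5, 73.5, 39.8, -0.3)
top blue [276. 159.] (659.6, 59.7, 166.3, 41.2, 86.9)
top yellow [279. 176.] (595.6, 55.5, 169.0, 73.3, 89.6)
wrist white [459. 203.] (442.0, -366.7, 110.3, 60.9, -0.9)
wrist white [320. 174.] (454.7, -194.1, 108.1, 59.8, 7.4)
wrist white [123.  95.] (528.6, 61.8, 91.6, 60.9, 88.0)
wrist white [466.  85.] (584.6, -348.0, 110.1, 60.7, -6.0)
wrist white [334.  43.] (604.8, -190.1, 107.7, 60.3, -3.1)
wrist red [319. 187.] (441.3, -195.6, 56.9, 37.2, 7.3)
wrist green [458. 214.] (429.7, -367.0, 56.6, 36.0, -0.9)
wrist orange [466.  94.] (572.8, -347.2, 57.0, 37.1, -6.1)
wrist blue [332.  49.] (594.3, -189.3, 56.4, 36.9, -2.9)
wrist blue [144.  85.] (547.3, 51.1, 216.0, 214.7, 73.7)
wrist yellow [133.  78.] (548.8, 58.4, 175.3, 166.8, 88.1)
```

The lid lies on the mat at (0.549, 0.058), flat and level. The drive poses agree between the two views: red (455,-194, 7.4°), green (443,-366, -1°), orange (586,-348, -6°), blue (607,-190, -3°). I'm picking red.

Emit:
drive_tool:
  commands: "0.085 0 0 0.04 0; 0.085 0 0 0.08 0; 0.085 0 0 0.12 0; 0.085 0 0 0.15 0; 0.085 0 0 0.175 0; 0.085 0 0 0.19 0; 0.085 0 0 0.2 0; 0.085 0 0 0.203 0; 0.085 0 0 0.203 0; 0.085 0 0 0.203 0"
  force: 60

```text
time_s: 19.4
tcp_pos: [0.4566, -0.1948, 0.0015]
orientation: [[0.991, 0.131, 0.002], [0.131, -0.991, -0.0], [0.002, 0.001, -1.0]]
ft_force: [0.0, 0.2, -0.3]
gripper_width: 0.085
```

Emit:
drive_tool:
  commands: "0.04 0 0 0 0; 0.04 0 0 0 0; 0.04 0 0 0 0; 0.04 0 0 0 0; 0.04 0 0 0 0; 0.04 0 0 0 0; 0.04 0 0 -0.02 0; 0.04 0 0 -0.06 0; 0.04 0 0 -0.1 0; 0.04 0 0 -0.15 0; 0.04 0 0 -0.2 0; 0.04 0 0 -0.2 0"

```text
time_s: 20.4
tcp_pos: [0.457, -0.1954, 0.2071]
orientation: [[0.991, 0.131, 0.008], [0.131, -0.991, -0.002], [0.008, 0.003, -1.0]]
ft_force: [0.6, -0.6, -0.6]
gripper_width: 0.0579
```

Emit:
drive_tool:
  commands: "0.04 0.089 -0.534 0 9.4; 0.04 0.089 -0.534 0 9.4; 0.04 0.089 -0.534 0 9.4; 0.04 0.089 -0.534 0 9.4; 0.04 0.089 -0.534 0 9.4; 0.04 0.089 -0.534 0 9.4; 0.04 0.089 -0.534 0 9.4; 0.04 0.089 -0.534 0 9.4; 0.04 0.089 -0.534 0 9.4; 0.04 0.089 -0.534 0 9.4; 0.04 0.089 -0.534 0 9.4; 0.04 0.089 -0.534 0 9.4"

```text
time_s: 21.4
tcp_pos: [0.4716, 0.3007, 0.2001]
orientation: [[0.999, -0.032, -0.001], [-0.032, -0.999, 0.0], [-0.001, -0.0, -1.0]]
ft_force: [1.0, -0.4, -0.3]
gripper_width: 0.0578
```

Run:
```python
from h import *
s=st(); R=s["orientation"]; print(s["tcp_pos"],R.round(4).tolist(),s["joint_positions"].round(2)); print("to tub",(R.T@(np.array([.475,.346,.1])-s["tcp_pos"])).round(4))
d=pic("wrist","w11.png"); cv2.imwrite("pics/c11.png",d["frame"][:,:,::-1])
```

```text
[0.47163636 0.30074148 0.20005602] [[0.9995, -0.0321, -0.0005], [-0.0321, -0.9995, 0.0003], [-0.0005, -0.0003, -1.0]] [ 0.93 -0.07 -0.08 -0.   -1.56  0.61]
to tub [ 0.002  -0.0453  0.1001]
```

View pics/c11.png

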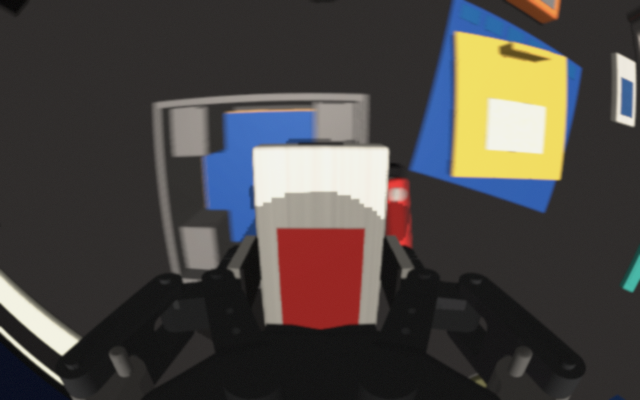

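The red drive is held level. The open tub shows blue pads, its +x rim corners at (155,103) and (368,97), and guides in the corners. I'm refining the tub centre from those corners.

Run:
```python
from h import *
d=load("w11")
P=(onz(d,[(153,102),(369,95)],.115,True)*1000).round(1)[:,:2]; print(P.tolist(), np.linalg.norm(P[0]-P[1]))
e=P[1]-P[0]; e/=np.linalg.norm(e); n=np.array([e[1],-e[0]]); c=P.mean(0)
for s in(1,-1): print("centre",(c+s*80*n).round(1)," yaw",np.degrees(np.arctan2(e[1],e[0]))+90)
```

```text
[[557.9, 432.1], [550.6, 262.4]] 169.85693980523732
centre [474.3 350.7]  yaw -2.4631790482677047
centre [634.2 343.8]  yaw -2.4631790482677047
```

Emit:
drive_tool:
  commands: "0.04 0.002 -0.03 0 0; 0.04 0.002 -0.047 0 0; 0.04 0.002 -0.047 0 0; 0.04 0.002 -0.047 0 0; 0.04 0.002 -0.047 0.03 0; 0.04 0.002 -0.047 0.06 0; 0.04 0.002 -0.047 0.085 0; 0.04 0.002 -0.047 0.105 0; 0.04 0.002 -0.047 0.12 0; 0.04 0.002 -0.047 0.135 0; 0.04 0.002 -0.047 0.145 0; 0.04 0.002 -0.047 0.15 0"

```text
time_s: 22.45
tcp_pos: [0.4754, 0.3443, 0.0488]
orientation: [[0.999, -0.033, -0.002], [-0.033, -0.999, -0.001], [-0.002, 0.001, -1.0]]
ft_force: [-0.6, -0.3, -1.3]
gripper_width: 0.0578
```

Emit:
drive_tool:
  commands: "0.04 0 0 0 0; 0.04 0 0 0 0; 0.04 0 0 0.002 0; 0.04 0 0 0.004 0; 0.04 0 0 0.004 0"

```text
time_s: 22.87
tcp_pos: [0.4759, 0.3456, 0.0465]
orientation: [[0.999, -0.033, 0.0], [-0.033, -0.999, 0.001], [0.0, -0.001, -1.0]]
ft_force: [0.3, 0.2, -1.7]
gripper_width: 0.0582
```

Emit:
drive_tool:
  commands: "0.04 0 0 0.002 0; 0.04 0 0 0.004 0; 0.04 0 0 0.005 0; 0.04 0 0 0.005 0"

```text
time_s: 23.2
tcp_pos: [0.4761, 0.3458, 0.0435]
orientation: [[0.999, -0.032, 0.001], [-0.032, -0.999, 0.0], [0.001, -0.0, -1.0]]
ft_force: [-5.4, -2.5, 8.9]
gripper_width: 0.0581
```

Contact: +8.9 N at TCP z 43.5 mm, which fits a pad top within 28–46 mm. I'm releasing, rising and heading to the blue drive.

Emit:
drive_tool:
  commands: "0.07 0 0 -0.002 0; 0.07 0 0 -0.002 0; 0.075 0 0 -0.002 0; 0.075 0 0 -0.002 0; 0.075 0 0 -0.02 0; 0.075 0 0 -0.05 0; 0.075 0 0 -0.09 0; 0.075 0 0 -0.13 0; 0.075 0 0 -0.16 0; 0.075 0 0 -0.17 0; 0.075 0 0 -0.17 0"

```text
time_s: 24.12
tcp_pos: [0.477, 0.3463, 0.2154]
orientation: [[0.999, -0.033, 0.005], [-0.033, -0.999, 0.005], [0.004, -0.005, -1.0]]
ft_force: [0.6, -0.6, -0.3]
gripper_width: 0.0752
```

Emit:
drive_tool:
  commands: "0.085 0.149 0.531 0 1.3; 0.085 0.149 0.531 0 1.3; 0.085 0.149 0.531 0 1.3; 0.085 0.149 0.531 0 1.3; 0.085 0.149 0.531 0 1.3; 0.085 0.149 0.531 0 1.3; 0.085 0.149 0.531 0 1.3; 0.085 0.149 0.531 0 1.3; 0.085 0.149 0.531 0 1.3; 0.085 0.149 0.531 0 1.3; 0.085 0.149 0.531 0 1.3; 0.085 0.149 0.531 0 1.3"

```text
time_s: 25.12
tcp_pos: [0.5949, -0.142, 0.2094]
orientation: [[0.998, -0.055, -0.002], [-0.055, -0.998, 0.0], [-0.002, -0.0, -1.0]]
ft_force: [1.3, 0.4, -0.3]
gripper_width: 0.085
```

```bash
cat >> h.py <<'E'
def survey(tub=True):
    s=st(); R=s["orientation"]; print("tcp",s["tcp_pos"].round(4),"xt",np.degrees(np.arctan2(R[1,0],R[0,0])).round(2),"q",s["joint_positions"].round(2))
    for n,f in(("top",False),("wrist",True)):
        D=pic(n)
        for c,z in(("white",.014),("red",.058),("green",.014),("orange",.014),("blue",.014),("yellow",.017)):
            for k in rects(mask(D,c),60):
                r=wrect(D,k,z,f)
                if 300<r[0]<700 and -480<r[1]<420 and r[2]<250 and r[2]>35: print(n,c,k.mean(0).round(),r)
def to(x,y,z,ang,zoff=0):
    s=st(); R=s["orientation"]; a=np.degrees(np.arctan2(R[1,0],R[0,0]))
    print("move",(R.T@(np.array([x,y,z])-s["tcp_pos"])).round(4),"turn",round(a-ang,1))
E
python3 - <<'E'
from h import *
survey(); to(.607,-.190,0,-3.2)
E
```

```text
tcp [ 0.5949 -0.142   0.2094] xt -3.16 q [ 0.09  0.07  0.08 -0.   -1.58  1.42]
top white [408. 221.] (445.7, -366.3, 109.0, 59.1, -1.2)
top white [188. 212.] (478.9, 356.1, 113.6, 65.1, -1.7)
top white [287. 195.] (529.3, 32.5, 53.1, 29.8, -0.1)
top white [354. 181.] (585.8, -189.3, 63.5, 56.2, -0.8)
top white [401. 178.] (586.9, -347.7, 112.0, 61.8, -5.8)
top red [215. 223.] (440.5, 257.4, 83.0, 25.5, 0.6)
top red [187. 215.] (463.5, 345.8, 51.7, 28.9, 0.9)
top green [408. 224.] (432.5, -367.6, 49.5, 29.5, -1.2)
top orange [401. 181.] (574.6, -347.7, 50.1, 29.7, -1.2)
top blue [202. 212.] (478.4, 309.5, 59.7, 23.1, 0.7)
top blue [180. 212.] (479.7, 378.0, 133.7, 94.6, -2.2)
top blue [354. 176.] (594.0, -189.4, 40.1, 29.8, -0.7)
top blue [306. 200.] (525.5, -21.4, 221.1, 57.4, -16.2)
top yellow [293. 192.] (547.4, 14.4, 162.3, 85.9, -0.5)
wrist white [487. 261.] (455.1, -366.4, 87.3, 63.1, -0.9)
wrist white [ 15. 229.] (540.6, 411.7, 130.4, 17.6, -89.6)
wrist white [163. 236.] (526.9, 61.4, 89.8, 59.4, 87.9)
wrist white [481. 173.] (584.3, -347.4, 111.3, 62.7, -6.1)
wrist white [ 26. 131.] (697.9, 308.4, 66.9, 60.4, 76.2)
wrist white [356. 159.] (606.1, -189.8, 111.1, 61.0, -3.2)
wrist white [404.  80.] (694.6, -247.0, 85.3, 7.4, 3.1)
wrist red [ 42. 328.] (332.9, 391.0, 213.5, 90.1, -27.6)
wrist green [485. 276.] (434.9, -366.6, 43.3, 34.7, -0.8)
wrist orange [481. 184.] (572.1, -346.7, 54.1, 33.8, -6.2)
wrist blue [149. 281.] (457.6, 102.8, 45.7, 10.9, 85.4)
wrist blue [105. 232.] (535.4, 159.9, 127.8, 31.6, -8.8)
wrist blue [356. 171.] (593.8, -189.5, 55.9, 35.1, -2.8)
wrist blue [200. 189.] (551.5, 52.5, 215.3, 215.2, -16.4)
wrist yellow [160. 216.] (549.0, 58.2, 175.3, 168.2, 88.7)
move [0.016  0.0438 0.2081] turn -0.3
```

The blue drive is unchanged at (606,-190, -3.2°). I'm picking it.

Emit:
drive_tool:
  commands: "0.085 0.0155 0.0445 0.02 0; 0.085 0.0155 0.0445 0.04 0; 0.085 0.0155 0.0445 0.08 0; 0.085 0.0155 0.0445 0.12 0; 0.085 0.0155 0.0445 0.15 0; 0.085 0.0155 0.0445 0.18 0; 0.085 0.0155 0.0445 0.2 0; 0.085 0.0155 0.0445 0.208 0; 0.085 0.0155 0.0445 0.209 0; 0.085 0.0155 0.0445 0.209 0"
  force: 60

```text
time_s: 26.05
tcp_pos: [0.6082, -0.1852, 0.0023]
orientation: [[0.999, -0.055, -0.001], [-0.055, -0.999, -0.0], [-0.001, 0.0, -1.0]]
ft_force: [0.6, 0.6, 0.9]
gripper_width: 0.0851
```

Emit:
drive_tool:
  commands: "0.04 0 0 0 0; 0.04 0 0 0 0; 0.04 0 0 0 0; 0.04 0 0 0 0; 0.04 0 0 0 0; 0.04 0 0 0 0; 0.04 0 0 -0.02 0; 0.04 0 0 -0.06 0; 0.04 0 0 -0.1 0; 0.04 0 0 -0.15 0; 0.04 0 0 -0.2 0; 0.04 0 0 -0.2 0"

```text
time_s: 27.05
tcp_pos: [0.6097, -0.1862, 0.2108]
orientation: [[0.998, -0.055, 0.01], [-0.055, -0.998, -0.002], [0.01, 0.002, -1.0]]
ft_force: [-0.1, -0.9, 1.1]
gripper_width: 0.0575
```

Run:
```python
from h import *
s=st(); print(s["tcp_pos"],s["gripper_width"],s["ft_force"]); to(.4755,.3465,.10,-1.9)
```

```text
[ 0.60971181 -0.18615045  0.21075451] 0.057527129510383995 [-0.09930243 -0.89425888  1.14447616]
move [-0.1646 -0.5246  0.1083] turn -1.3
```

Emit:
drive_tool:
  commands: "0.04 -0.164 -0.5245 0 -1.3; 0.04 -0.164 -0.5245 0 -1.3; 0.04 -0.164 -0.5245 0 -1.3; 0.04 -0.164 -0.5245 0 -1.3; 0.04 -0.164 -0.5245 0 -1.3; 0.04 -0.164 -0.5245 0 -1.3; 0.04 -0.164 -0.5245 0 -1.3; 0.04 -0.164 -0.5245 0 -1.3; 0.04 -0.164 -0.5245 0 -1.3; 0.04 -0.164 -0.5245 0 -1.3; 0.04 -0.164 -0.5245 0 -1.3; 0.04 -0.164 -0.5245 0 -1.3"

```text
time_s: 28.05
tcp_pos: [0.4845, 0.3014, 0.2031]
orientation: [[0.999, -0.032, 0.001], [-0.032, -0.999, 0.002], [0.001, -0.002, -1.0]]
ft_force: [1.0, 0.1, -1.2]
gripper_width: 0.0577
```

Run:
```python
from h import *
s=st(); print(s["tcp_pos"],s["gripper_width"],s["ft_force"]); to(.4755,.3465,.066,-1.9)
```

```text
[0.48447593 0.30142119 0.20313594] 0.05766332191219413 [ 0.9510668   0.09420381 -1.19210739]
move [-0.0105 -0.0445  0.1372] turn 0.0
```

Emit:
drive_tool:
  commands: "0.04 -0.009 -0.03 0 0; 0.04 -0.009 -0.0445 0 0; 0.04 -0.009 -0.0445 0 0; 0.04 -0.009 -0.0445 0 0; 0.04 -0.009 -0.0445 0.03 0; 0.04 -0.009 -0.0445 0.06 0; 0.04 -0.009 -0.0445 0.085 0; 0.04 -0.009 -0.0445 0.105 0; 0.04 -0.009 -0.0445 0.12 0; 0.04 -0.009 -0.0445 0.13 0; 0.04 -0.009 -0.0445 0.136 0; 0.04 -0.009 -0.0445 0.138 0"

```text
time_s: 29.05
tcp_pos: [0.4783, 0.3433, 0.0639]
orientation: [[0.999, -0.034, -0.0], [-0.034, -0.999, -0.0], [-0.0, 0.0, -1.0]]
ft_force: [0.6, 0.3, -0.3]
gripper_width: 0.0578
```

Emit:
drive_tool:
  commands: "0.04 0 0 0 0; 0.04 0 0 0.002 0; 0.04 0 0 0.004 0; 0.04 0 0 0.004 0; 0.04 0 0 0.004 0"

```text
time_s: 29.47
tcp_pos: [0.4782, 0.3444, 0.0608]
orientation: [[0.999, -0.032, 0.0], [-0.032, -0.999, 0.001], [0.0, -0.001, -1.0]]
ft_force: [-0.0, 0.2, -1.6]
gripper_width: 0.0574
```

Emit:
drive_tool:
  commands: "0.04 0 0 0.002 0; 0.04 0 0 0.004 0; 0.04 0 0 0.004 0; 0.04 0 0 0.004 0"

```text
time_s: 29.8
tcp_pos: [0.4784, 0.3445, 0.0606]
orientation: [[1.0, -0.031, 0.002], [-0.031, -1.0, 0.001], [0.002, -0.001, -1.0]]
ft_force: [-10.9, -4.1, 16.7]
gripper_width: 0.0576
```

Emit:
drive_tool:
  commands: "0.07 0 0 -0.004 0; 0.07 0 0 -0.004 0; 0.075 0 0 -0.004 0; 0.075 0 0 -0.004 0; 0.075 0 0 -0.02 0; 0.075 0 0 -0.05 0; 0.075 0 0 -0.09 0; 0.075 0 0 -0.13 0; 0.075 0 0 -0.15 0; 0.075 0 0 -0.155 0; 0.075 0 0 -0.155 0"

```text
time_s: 30.72
tcp_pos: [0.4786, 0.3447, 0.2133]
orientation: [[0.999, -0.033, 0.002], [-0.033, -0.999, 0.003], [0.002, -0.003, -1.0]]
ft_force: [-0.2, -0.4, -1.3]
gripper_width: 0.0752
```

Emit:
drive_tool:
  commands: "0.085 0.129 0.688 0 4.2; 0.085 0.129 0.688 0 4.2; 0.085 0.129 0.688 0 4.2; 0.085 0.129 0.688 0 4.2; 0.085 0.129 0.688 0 4.2; 0.085 0.129 0.688 0 4.2; 0.085 0.129 0.688 0 4.2; 0.085 0.129 0.688 0 4.2; 0.085 0.129 0.688 0 4.2; 0.085 0.129 0.688 0 4.2; 0.085 0.129 0.688 0 4.2; 0.085 0.129 0.688 0 4.2"

```text
time_s: 31.72
tcp_pos: [0.5534, -0.152, 0.209]
orientation: [[0.994, -0.106, -0.003], [-0.106, -0.994, 0.001], [-0.003, -0.0, -1.0]]
ft_force: [1.2, 0.8, 0.4]
gripper_width: 0.085
```

Run:
```python
from h import *
s=st(); R=s["orientation"]; print(s["tcp_pos"],s["joint_positions"].round(2))
for n,f in(("top",False),("wrist",True)):
    D=pic(n,"x12"+n+".png")
    for c,z in(("white",.014),("blue",.072),("green",.014),("orange",.014),("yellow",.017)):
        for k in rects(mask(D,c),60):
            r=wrect(D,k,z,f)
            if 400<r[0]<650 and -420<r[1]<390 and 250>r[2]>35 and r[3]>25: print(n,c,k.mean(0).round(),r)
to(.5855,-.3477,0,-6)
```

```text
[ 0.55343771 -0.15196109  0.20901512] [ 0.08 -0.03 -0.02 -0.   -1.58  1.38]
top white [408. 221.] (445.7, -366.3, 109.0, 59.1, -1.2)
top white [187. 211.] (479.0, 359.3, 113.4, 65.0, -1.7)
top white [401. 178.] (586.7, -347.7, 111.7, 61.9, -6.0)
top blue [296. 222.] (436.6, -2.0, 63.2, 47.2, 89.9)
top blue [187. 215.] (466.0, 344.8, 51.2, 28.6, 0.9)
top blue [202. 212.] (475.2, 295.6, 57.1, 25.2, -0.4)
top blue [180. 212.] (476.4, 359.7, 128.7, 96.1, -2.2)
top green [408. 224.] (432.5, -367.6, 49.5, 29.5, -1.2)
top orange [401. 181.] (574.6, -347.7, 50.1, 29.7, -1.2)
top yellow [296. 202.] (517.3, 7.5, 95.8, 65.8, -0.2)
wrist white [485. 237.] (441.9, -366.2, 111.7, 62.0, -1.0)
wrist white [153. 213.] (528.0, 62.3, 90.6, 60.2, 88.3)
wrist white [474. 131.] (584.5, -347.6, 110.4, 61.5, -5.9)
wrist blue [ 97. 217.] (547.9, 109.2, 104.2, 26.1, -2.7)
wrist blue [184. 148.] (588.6, 6.9, 178.6, 122.3, 73.5)
wrist green [485. 248.] (429.2, -366.4, 55.5, 35.6, -1.3)
wrist orange [475. 142.] (572.2, -346.7, 56.5, 35.9, -6.3)
wrist yellow [141. 182.] (549.2, 58.0, 175.2, 166.9, 88.6)
move [0.0548 0.1876 0.208 ] turn -0.4
```

The pile is fine: the blue label at (466,345) is directly above where red's was. Orange is next.

Emit:
drive_tool:
  commands: "0.085 0.0545 0.188 0 0; 0.085 0.0545 0.188 0 0; 0.085 0.0545 0.188 0 0; 0.085 0.0545 0.188 0.03 0; 0.085 0.0545 0.188 0.06 0; 0.085 0.0545 0.188 0.1 0; 0.085 0.0545 0.188 0.14 0; 0.085 0.0545 0.188 0.17 0; 0.085 0.0545 0.188 0.19 0; 0.085 0.0545 0.188 0.203 0; 0.085 0.0545 0.188 0.208 0; 0.085 0.0545 0.188 0.208 0"
  force: 60

```text
time_s: 32.82
tcp_pos: [0.588, -0.3422, 0.0019]
orientation: [[0.994, -0.105, -0.002], [-0.105, -0.994, 0.001], [-0.002, -0.0, -1.0]]
ft_force: [0.6, -0.7, 0.2]
gripper_width: 0.0848
```

Emit:
drive_tool:
  commands: "0.04 0 0 0 0; 0.04 0 0 0 0; 0.04 0 0 0 0; 0.04 0 0 0 0; 0.04 0 0 0 0; 0.04 0 0 0 0; 0.04 0 0 -0.02 0; 0.04 0 0 -0.06 0; 0.04 0 0 -0.1 0; 0.04 0 0 -0.15 0; 0.04 0 0 -0.2 0; 0.04 0 0 -0.2 0"

```text
time_s: 33.82
tcp_pos: [0.5898, -0.3438, 0.2126]
orientation: [[0.994, -0.106, 0.01], [-0.106, -0.994, -0.005], [0.01, 0.004, -1.0]]
ft_force: [-0.3, -1.1, 0.6]
gripper_width: 0.0566
```

Run:
```python
from h import *
s=st(); print(s["tcp_pos"],s["gripper_width"],s["ft_force"]); to(.477,.346,.10,-1.9)
```

```text
[ 0.58975237 -0.34378236  0.21257583] 0.05663045041908411 [-0.30232351 -1.12399319  0.57163609]
move [-0.1861 -0.6744  0.1082] turn -4.2
```

Emit:
drive_tool:
  commands: "0.04 -0.184 -0.674 0 -4.2; 0.04 -0.184 -0.674 0 -4.2; 0.04 -0.184 -0.674 0 -4.2; 0.04 -0.184 -0.674 0 -4.2; 0.04 -0.184 -0.674 0 -4.2; 0.04 -0.184 -0.674 0 -4.2; 0.04 -0.184 -0.674 0 -4.2; 0.04 -0.184 -0.674 0 -4.2; 0.04 -0.184 -0.674 0 -4.2; 0.04 -0.184 -0.674 0 -4.2; 0.04 -0.184 -0.674 0 -4.2; 0.04 -0.184 -0.674 0 -4.2"

```text
time_s: 34.82
tcp_pos: [0.5076, 0.153, 0.2046]
orientation: [[0.999, -0.032, 0.002], [-0.032, -0.999, 0.002], [0.002, -0.002, -1.0]]
ft_force: [2.2, -0.1, -1.0]
gripper_width: 0.0568
```

Run:
```python
from h import *
s=st(); print(s["tcp_pos"],s["gripper_width"],s["ft_force"]); to(.478,.346,.080,-1.9)
```

```text
[0.5076048  0.15301561 0.20459372] 0.05680907683406637 [ 2.18945049 -0.14190181 -0.99289104]
move [-0.036  -0.1917  0.1249] turn 0.1
```

Emit:
drive_tool:
  commands: "0.04 -0.037 -0.192 0 0; 0.04 -0.037 -0.192 0 0; 0.04 -0.037 -0.192 0 0; 0.04 -0.037 -0.192 0 0; 0.04 -0.037 -0.192 0 0; 0.04 -0.037 -0.192 0 0; 0.04 -0.037 -0.192 0 0; 0.04 -0.037 -0.192 0.03 0; 0.04 -0.037 -0.192 0.06 0; 0.04 -0.037 -0.192 0.085 0; 0.04 -0.037 -0.192 0.105 0; 0.04 -0.037 -0.192 0.12 0"

```text
time_s: 35.82
tcp_pos: [0.4775, 0.3423, 0.0817]
orientation: [[0.999, -0.034, -0.001], [-0.034, -0.999, -0.001], [-0.001, 0.001, -1.0]]
ft_force: [0.2, -1.1, -2.1]
gripper_width: 0.057
```

Emit:
drive_tool:
  commands: "0.04 0 0 0.002 0; 0.04 0 0 0.004 0; 0.04 0 0 0.006 0; 0.04 0 0 0.006 0; 0.04 0 0 0.006 0"

```text
time_s: 36.23
tcp_pos: [0.4782, 0.3443, 0.0787]
orientation: [[0.999, -0.033, 0.001], [-0.033, -0.999, 0.002], [0.001, -0.002, -1.0]]
ft_force: [0.5, 0.0, -1.1]
gripper_width: 0.0567
```

Emit:
drive_tool:
  commands: "0.04 0 0 0.002 0; 0.04 0 0 0.004 0; 0.04 0 0 0.004 0; 0.04 0 0 0.004 0"

```text
time_s: 36.57
tcp_pos: [0.4784, 0.3445, 0.0764]
orientation: [[0.999, -0.032, 0.002], [-0.032, -0.999, 0.001], [0.002, -0.002, -1.0]]
ft_force: [-5.2, -2.4, 9.1]
gripper_width: 0.0564
```

Emit:
drive_tool:
  commands: "0.07 0 0 -0.002 0; 0.07 0 0 -0.002 0; 0.075 0 0 -0.002 0; 0.075 0 0 -0.002 0; 0.075 0 0 -0.02 0; 0.075 0 0 -0.05 0; 0.075 0 0 -0.09 0; 0.075 0 0 -0.12 0; 0.075 0 0 -0.14 0; 0.075 0 0 -0.14 0"

```text
time_s: 37.4
tcp_pos: [0.4794, 0.3449, 0.2194]
orientation: [[0.999, -0.033, 0.007], [-0.033, -0.999, 0.006], [0.006, -0.006, -1.0]]
ft_force: [-0.1, 0.2, 1.4]
gripper_width: 0.0749
```

Emit:
drive_tool:
  commands: "0.085 -0.012 0.712 0 -0.9; 0.085 -0.012 0.712 0 -0.9; 0.085 -0.012 0.712 0 -0.9; 0.085 -0.012 0.712 0 -0.9; 0.085 -0.012 0.712 0 -0.9; 0.085 -0.012 0.712 0 -0.9; 0.085 -0.012 0.712 0 -0.9; 0.085 -0.012 0.712 0 -0.9; 0.085 -0.012 0.712 0 -0.9; 0.085 -0.012 0.712 0 -0.9; 0.085 -0.012 0.712 0 -0.9; 0.085 -0.012 0.712 0 -0.9"

```text
time_s: 38.4
tcp_pos: [0.4524, -0.1574, 0.213]
orientation: [[1.0, -0.016, 0.0], [-0.016, -1.0, 0.0], [0.0, -0.0, -1.0]]
ft_force: [1.1, -0.3, 0.3]
gripper_width: 0.0852
```

Run:
```python
from h import *
s=st(); R=s["orientation"]; print(s["tcp_pos"],s["joint_positions"].round(2))
for n,f in(("top",False),("wrist",True)):
    D=pic(n,"x13"+n+".png")
    for c,z in(("white",.014),("orange",.086),("green",.014),("yellow",.017)):
        for k in rects(mask(D,c),60):
            r=wrect(D,k,z,f)
            if 400<r[0]<650 and -420<r[1]<390 and 250>r[2]>35 and r[3]>25: print(n,c,k.mean(0).round(),r)
to(.4435,-.3665,0,-1)
```

```text
[ 0.45238389 -0.15737254  0.21299952] [ 0.09 -0.29 -0.25 -0.   -1.61  1.47]
top white [408. 221.] (445.7, -366.3, 109.0, 59.1, -1.2)
top white [186. 212.] (480.4, 364.6, 116.2, 64.0, -1.7)
top white [278. 190.] (546.0, 58.9, 89.3, 26.6, 89.6)
top orange [186. 216.] (463.8, 343.8, 47.7, 28.3, 0.9)
top green [408. 225.] (432.5, -367.6, 49.5, 29.5, -1.2)
top yellow [278. 180.] (579.0, 56.9, 171.4, 106.4, 89.5)
wrist white [481. 177.] (441.9, -366.4, 110.8, 61.6, -1.0)
wrist white [139. 118.] (528.7, 61.6, 91.7, 61.4, 88.2)
wrist orange [554. 112.] (530.2, -418.1, 84.8, 44.9, 17.4)
wrist green [482. 188.] (429.9, -366.7, 55.8, 35.7, -1.4)
wrist yellow [147. 101.] (549.0, 58.8, 175.3, 166.1, 88.0)
move [-0.0029  0.206   0.2128] turn -0.4
```

Orange is stacked cleanly at (464,344). Green is the last drive.

Emit:
drive_tool:
  commands: "0.085 -0.004 0.2095 0 0; 0.085 -0.004 0.2095 0 0; 0.085 -0.004 0.2095 0 0; 0.085 -0.004 0.2095 0 0; 0.085 -0.004 0.2095 0.03 0; 0.085 -0.004 0.2095 0.07 0; 0.085 -0.004 0.2095 0.11 0; 0.085 -0.004 0.2095 0.15 0; 0.085 -0.004 0.2095 0.18 0; 0.085 -0.004 0.2095 0.2 0; 0.085 -0.004 0.2095 0.212 0; 0.085 -0.004 0.2095 0.212 0"
  force: 60

```text
time_s: 39.5
tcp_pos: [0.4439, -0.3636, -0.0022]
orientation: [[1.0, -0.017, -0.005], [-0.017, -1.0, 0.003], [-0.005, -0.003, -1.0]]
ft_force: [-0.5, 0.2, 0.1]
gripper_width: 0.0849
```

Emit:
drive_tool:
  commands: "0.04 0 0 0 0; 0.04 0 0 0 0; 0.04 0 0 0 0; 0.04 0 0 0 0; 0.04 0 0 0 0; 0.04 0 0 0 0; 0.04 0 0 -0.02 0; 0.04 0 0 -0.06 0; 0.04 0 0 -0.1 0; 0.04 0 0 -0.15 0; 0.04 0 0 -0.2 0; 0.04 0 0 -0.2 0"

```text
time_s: 40.5
tcp_pos: [0.4468, -0.3662, 0.2096]
orientation: [[1.0, -0.017, 0.009], [-0.017, -1.0, -0.006], [0.009, 0.005, -1.0]]
ft_force: [-0.1, -0.1, 0.6]
gripper_width: 0.0579
```

Run:
```python
from h import *
s=st(); print(s["tcp_pos"],s["gripper_width"],s["ft_force"]); to(.477,.346,.10,-1.9)
```

```text
[ 0.44675779 -0.36618313  0.20962682] 0.057920650527218134 [-0.11608781 -0.10969481  0.57255866]
move [ 0.0173 -0.7132  0.1059] turn 0.9
```

Emit:
drive_tool:
  commands: "0.04 0.018 -0.712 -0.02 0.9; 0.04 0.018 -0.712 -0.02 0.9; 0.04 0.018 -0.712 -0.02 0.9; 0.04 0.018 -0.712 -0.02 0.9; 0.04 0.018 -0.712 -0.02 0.9; 0.04 0.018 -0.712 -0.02 0.9; 0.04 0.018 -0.712 -0.02 0.9; 0.04 0.018 -0.712 -0.02 0.9; 0.04 0.018 -0.712 -0.02 0.9; 0.04 0.018 -0.712 -0.02 0.9; 0.04 0.018 -0.712 -0.02 0.9; 0.04 0.018 -0.712 -0.02 0.9"

```text
time_s: 41.5
tcp_pos: [0.4661, 0.1368, 0.2165]
orientation: [[0.999, -0.032, 0.002], [-0.032, -0.999, 0.002], [0.002, -0.002, -1.0]]
ft_force: [1.8, 0.0, -0.5]
gripper_width: 0.0574
```

Run:
```python
from h import *
s=st(); print(s["tcp_pos"],s["gripper_width"],s["ft_force"]); to(.478,.346,.094,-1.9)
```

```text
[0.46607389 0.13681943 0.21651106] 0.05740796012303623 [ 1.79005906  0.01393839 -0.46019607]
move [ 0.005  -0.2092  0.1229] turn 0.1
```

Emit:
drive_tool:
  commands: "0.04 0.004 -0.209 0 0; 0.04 0.004 -0.209 0 0; 0.04 0.004 -0.209 0 0; 0.04 0.004 -0.209 0 0; 0.04 0.004 -0.209 0 0; 0.04 0.004 -0.209 0 0; 0.04 0.004 -0.209 0 0; 0.04 0.004 -0.209 0.03 0; 0.04 0.004 -0.209 0.06 0; 0.04 0.004 -0.209 0.085 0; 0.04 0.004 -0.209 0.105 0; 0.04 0.004 -0.209 0.116 0"

```text
time_s: 42.5
tcp_pos: [0.4767, 0.3415, 0.0972]
orientation: [[0.999, -0.034, -0.002], [-0.034, -0.999, -0.001], [-0.002, 0.001, -1.0]]
ft_force: [-0.5, -0.4, -1.2]
gripper_width: 0.0577
```

Emit:
drive_tool:
  commands: "0.04 0 0 0.002 0; 0.04 0 0 0.004 0; 0.04 0 0 0.006 0; 0.04 0 0 0.006 0; 0.04 0 0 0.006 0"

```text
time_s: 42.92
tcp_pos: [0.4778, 0.3437, 0.0947]
orientation: [[0.999, -0.033, 0.001], [-0.033, -0.999, 0.002], [0.001, -0.002, -1.0]]
ft_force: [0.3, 0.7, -0.9]
gripper_width: 0.0573
```

Emit:
drive_tool:
  commands: "0.04 0 0 0.002 0; 0.04 0 0 0.004 0; 0.04 0 0 0.004 0; 0.04 0 0 0.004 0"

```text
time_s: 43.25
tcp_pos: [0.4773, 0.3433, 0.0892]
orientation: [[0.999, -0.032, -0.0], [-0.032, -0.999, -0.0], [-0.0, 0.0, -1.0]]
ft_force: [-0.0, -0.7, -1.3]
gripper_width: 0.0575
```

Emit:
drive_tool:
  commands: "0.04 0 0 0.001 0; 0.04 0 0 0.003 0; 0.04 0 0 0.003 0; 0.04 0 0 0.003 0"

```text
time_s: 43.58
tcp_pos: [0.4776, 0.3434, 0.0878]
orientation: [[0.999, -0.032, 0.001], [-0.032, -0.999, 0.0], [0.001, -0.0, -1.0]]
ft_force: [-2.7, -1.2, 5.2]
gripper_width: 0.0579
```

Emit:
drive_tool:
  commands: "0.07 0 0 -0.001 0; 0.07 0 0 -0.001 0; 0.075 0 0 -0.001 0; 0.075 0 0 -0.001 0; 0.075 0 0 -0.02 0; 0.075 0 0 -0.05 0; 0.075 0 0 -0.09 0; 0.075 0 0 -0.12 0; 0.075 0 0 -0.14 0; 0.075 0 0 -0.14 0"

```text
time_s: 44.42
tcp_pos: [0.479, 0.3441, 0.2325]
orientation: [[0.999, -0.033, 0.007], [-0.033, -0.999, 0.006], [0.007, -0.006, -1.0]]
ft_force: [-0.1, -0.4, 0.5]
gripper_width: 0.075
```

Emit:
drive_tool:
  commands: "0.05 0.05 0.2 0 80; 0.05 0.05 0.2 0 80; 0.05 0.05 0.2 0 80; 0.05 0.05 0.2 0 80; 0.05 0.05 0.2 0 80; 0.05 0.05 0.2 0 80; 0.05 0.05 0.2 0 80; 0.05 0.05 0.2 0 80; 0.05 0.05 0.2 0 80; 0.05 0.05 0.2 0 80; 0.05 0.05 0.2 0 80; 0.05 0.05 0.2 0 80"

```text
time_s: 45.42
tcp_pos: [0.5208, 0.1417, 0.2257]
orientation: [[0.137, -0.991, -0.001], [-0.991, -0.137, -0.0], [0.0, 0.001, -1.0]]
ft_force: [-0.1, -0.5, 0.0]
gripper_width: 0.0499
```

Run:
```python
from h import *
s=st(); R=s["orientation"]; print(s["tcp_pos"],R.round(3).tolist(),s["joint_positions"].round(2))
fr=[]
for n,f in(("top",False),("wrist",True),("scene",False)):
    D=pic(n,"x14"+n+".png"); fr.append(D["frame"])
    for c,z in(("white",.1),("green",.1),("yellow",.017),("white",.017),("red",.14),("blue",.075)):
        for k in rects(mask(D,c),60):
            r=wrect(D,k,z,f)
            if 400<r[0]<750 and -120<r[1]<420 and 250>r[2]>35 and r[3]>15: print(n,c,z,k.mean(0).round(),r)
cv2.imwrite("pics/c14.png",np.hstack([cv2.resize(fr[0][165:260,135:335],(440,400*440//842),interpolation=2)[:209],cv2.resize(fr[2][180:300,410:510],(174,209),interpolation=2)])[:,:,::-1])
a=cv2.imread("pics/c14.png"); cv2.imwrite("pics/c14.png",cv2.resize(a,None,fx=1.3,fy=1.3))
```

```text
[0.52076374 0.14169547 0.22570412] [[0.137, -0.991, -0.001], [-0.991, -0.137, -0.0], [0.0, 0.001, -1.0]] [ 0.64 -0.12 -0.08 -0.   -1.61 -0.5 ]
top white 0.1 [278. 196.] (523.4, 50.7, 84.3, 53.1, 89.6)
top white 0.1 [290. 138.] (702.6, 15.3, 48.0, 38.2, 70.9)
top yellow 0.017 [279. 190.] (550.1, 58.3, 170.2, 164.8, 88.0)
top white 0.017 [278. 196.] (530.9, 58.7, 89.3, 56.2, 89.6)
top white 0.017 [290. 138.] (720.7, 21.2, 50.8, 40.4, 70.9)
top red 0.14 [215. 223.] (436.5, 240.2, 76.5, 23.5, 5.4)
top blue 0.075 [281. 221.] (439.4, 52.2, 164.4, 41.8, 87.6)
top blue 0.075 [203. 216.] (463.8, 294.8, 41.0, 25.3, 0.7)
top blue 0.075 [249. 193.] (537.8, 150.6, 146.7, 19.2, -1.6)
top blue 0.075 [310. 187.] (545.4, -54.6, 159.4, 38.7, -1.8)
top blue 0.075 [276. 159.] (649.6, 55.5, 156.4, 39.3, 87.5)
top blue 0.075 [205. 142.] (700.9, 288.4, 45.3, 42.2, 89.5)
wrist white 0.1 [312. 317.] (505.7, 280.2, 95.2, 22.7, 8.5)
wrist white 0.1 [173. 257.] (663.4, 234.0, 41.6, 22.5, -13.1)
wrist white 0.1 [323. 100.] (528.5, 62.9, 69.4, 46.5, 88.1)
wrist white 0.1 [168.  53.] (678.6, 31.1, 43.2, 34.5, 70.8
[... 545 characters left out ...]
 84.3, 46.6, 89.0)
scene white 0.1 [364. 238.] (632.5, 90.2, 80.8, 53.7, 87.8)
scene white 0.1 [468. 234.] (476.5, 344.2, 111.4, 66.9, -2.0)
scene green 0.1 [468. 230.] (464.3, 341.4, 53.8, 36.7, -3.0)
scene yellow 0.017 [362. 244.] (551.3, 55.6, 175.3, 173.2, 89.0)
scene white 0.017 [424. 297.] (696.7, 287.4, 66.3, 52.3, 14.3)
scene white 0.017 [459. 262.] (511.8, 337.7, 93.2, 51.6, 89.0)
scene white 0.017 [364. 238.] (528.8, 55.6, 89.4, 59.4, 87.8)
scene red 0.14 [436. 206.] (435.8, 235.5, 146.2, 17.3, 6.5)
scene blue 0.075 [426. 283.] (703.1, 287.1, 58.4, 51.5, 26.7)
scene blue 0.075 [357. 255.] (636.8, 84.8, 206.7, 206.6, 73.8)
scene blue 0.075 [366. 223.] (525.1, 59.8, 98.1, 28.2, 86.0)
```

View pics/c14.png

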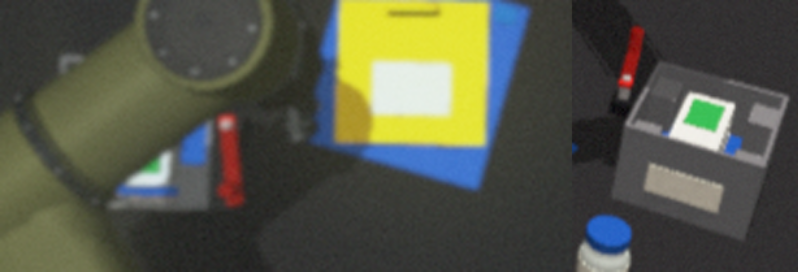

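The pile stands in the middle of the tub with green on top at (476,344, -2°). The lid is undisturbed at (549,58), and the latch is still aside. I'm picking the lid by its tab.

Emit:
drive_tool:
  commands: "0.05 0.098 -0.0856 0 9.8; 0.05 0.098 -0.0856 0 9.8; 0.05 0.098 -0.0856 0 9.8; 0.05 0.098 -0.0856 0 9.8; 0.05 0.098 -0.0856 0 9.8; 0.05 0.098 -0.0856 0.04 9.8; 0.05 0.098 -0.0856 0.08 9.8; 0.05 0.098 -0.0856 0.12 9.8; 0.05 0.098 -0.0856 0.15 9.8; 0.05 0.098 -0.0856 0.18 9.8; 0.05 0.098 -0.0856 0.195 9.8; 0.05 0.098 -0.0856 0.2 9.8"
  force: 100

```text
time_s: 46.57
tcp_pos: [0.6169, 0.0572, 0.0227]
orientation: [[-0.026, -1.0, -0.005], [-1.0, 0.026, -0.001], [0.001, 0.005, -1.0]]
ft_force: [0.0, 0.1, -0.0]
gripper_width: 0.05
```

Emit:
drive_tool:
  commands: "0.05 0 0 0 0; 0 0 0 0 0; 0 0 0 0 0; 0 0 0 0 0; 0 0 0 0 0; 0 0 0 0 0; 0 0 0 0 0; 0 0 0 0 0"

```text
time_s: 47.23
tcp_pos: [0.6205, 0.0573, 0.0285]
orientation: [[-0.029, -1.0, 0.003], [-1.0, 0.029, 0.001], [-0.001, -0.003, -1.0]]
ft_force: [-2.2, 1.2, 5.9]
gripper_width: 0.0079
```

Emit:
drive_tool:
  commands: "0 0 0 -0.02 0; 0 0 0 -0.05 0; 0 0 0 -0.09 0; 0 0 0 -0.13 0; 0 0 0 -0.17 0; 0 0 0 -0.21 0; 0 0 0 -0.225 0; 0 0 0 -0.225 0; 0 0 0 -0.225 0; 0 0 0 -0.225 0"

```text
time_s: 48.07
tcp_pos: [0.6189, 0.057, 0.2491]
orientation: [[-0.029, -1.0, -0.003], [-1.0, 0.029, 0.0], [-0.0, 0.003, -1.0]]
ft_force: [-0.4, -0.4, -3.0]
gripper_width: 0.0079
```

Run:
```python
from h import *
s=st(); R=s["orientation"]; p=s["tcp_pos"]; print(p,R.round(4).tolist(),s["gripper_width"],s["ft_force"])
D=pic("wrist","w15.png"); z=p[2]-.0216+.014
for c in("yellow","white"):
    for k in rects(mask(D,c),600): print(c,k.mean(0).round(),wrect(D,k,z,True))
D=pic("scene"); 
for k in rects(mask(D,"yellow"),600): print("scene",wrect(D,k,z))
```

```text
[0.61889511 0.05703026 0.24914622] [[-0.0289, -0.9996, -0.0031], [-0.9996, 0.0289, 0.0001], [-0.0, 0.0031, -1.0]] 0.007870699229192413 [-0.36727599 -0.3825139  -2.97536803]
yellow [444. 169.] (548.8, 50.4, 165.2, 157.7, -2.0)
white [473. 221.] (528.9, 57.2, 88.6, 59.3, 88.2)
white [237. 144.] (657.8, 3.3, 22.7, 18.1, 70.4)
white [ 81. 161.] (768.3, 10.5, 234.3, 31.6, -89.9)
scene (556.5, 57.8, 183.1, 178.4, -1.6)
scene (-697.8, 503.7, 291.2, 282.2, 0.0)
```

The lid is held level, gripped about 4 mm higher than before. I'm carrying it to the tub (target TCP ≈ (0.545, 0.345)).

Emit:
drive_tool:
  commands: "0 -0.03 0.009 0 0.3; 0 -0.06 0.018 0 0.3; 0 -0.09 0.027 0 0.3; 0 -0.12 0.036 0 0.3; 0 -0.15 0.045 0 0.3; 0 -0.18 0.054 0 0.3; 0 -0.21 0.062 0 0.3; 0 -0.24 0.07 0 0.3; 0 -0.27 0.078 0 0.3; 0 -0.286 0.082 0 0.3; 0 -0.286 0.082 0 0.3; 0 -0.286 0.082 0 0.3"

```text
time_s: 49.17
tcp_pos: [0.5453, 0.3455, 0.2497]
orientation: [[-0.033, -0.999, -0.002], [-0.999, 0.033, -0.002], [0.002, 0.002, -1.0]]
ft_force: [0.9, -0.2, -1.6]
gripper_width: 0.0076
```

Emit:
drive_tool:
  commands: "0 0 0 0.03 0; 0 0 0 0.05 0; 0 0 0 0.07 0; 0 0 0 0.08 0; 0 0 0 0.085 0; 0 0 0 0.085 0; 0 0 0 0.085 0; 0 0 0 0.085 0"

```text
time_s: 49.83
tcp_pos: [0.5465, 0.3452, 0.1682]
orientation: [[-0.034, -0.999, 0.002], [-0.999, 0.034, 0.002], [-0.002, -0.002, -1.0]]
ft_force: [0.0, -0.4, -1.8]
gripper_width: 0.0079
```

Run:
```python
from h import *
s=st(); R=s["orientation"]; p=s["tcp_pos"]; print(p,R.round(4).tolist(),s["gripper_width"],s["ft_force"]); to(.5452,.345,.134,0)
D=pic("wrist","w16.png"); z=p[2]-.0255+.014
for c in("yellow","white"):
    for k in rects(mask(D,c),600): print(c,k.mean(0).round(),wrect(D,k,z,True))
d=load("w9")
for k in rects(mask(d,"white"),600): print("at first lift",k.mean(0).round(),wrect(d,k,.2497-.0216+.014,True))
```

```text
[0.5464739  0.34523732 0.16818643] [[-0.0345, -0.9994, 0.002], [-0.9994, 0.0345, 0.0015], [-0.0016, -0.002, -1.0]] 0.007935474306798229 [ 0.03114749 -0.36096467 -1.80796576]
move [0.0003 0.0013 0.0342] turn -92.0
yellow [423. 170.] (474.8, 329.1, 168.3, 139.1, -2.3)
white [ 28. 380.] (1021.2, 592.0, 394.1, 79.3, 24.1)
white [630. 380.] (67.1, 663.9, 264.6, 66.5, -47.8)
white [ 30. 280.] (810.5, 403.2, 165.9, 108.7, 73.6)
white [473. 220.] (454.8, 346.9, 89.9, 60.7, 87.8)
white [174. 135.] (623.3, 283.5, 31.3, 18.8, -87.4)
white [10. 47.] (778.7, 185.8, 91.3, 36.2, -80.7)
at first lift [ 40. 369.] (986.5, 560.3, 430.6, 106.6, 24.0)
at first lift [624. 358.] (133.5, 613.3, 390.0, 101.5, -48.8)
at first lift [ 36. 263.] (786.6, 382.9, 156.5, 97.8, -89.3)
at first lift [476. 223.] (453.3, 346.9, 90.3, 60.4, 88.0)
at first lift [ 66. 163.] (712.6, 298.0, 243.1, 11.8, -89.9)
at first lift [15. 39.] (763.7, 187.6, 91.7, 50.1, -80.8)
```

The label is within 1.5 mm of where it was at the first lift. I'm correcting x and lowering.

Emit:
drive_tool:
  commands: "0 0 0.0013 0 0; 0 0 0.0013 0.006 0; 0 0 0.0013 0.012 0; 0 0 0.0013 0.018 0; 0 0 0.0013 0.023 0; 0 0 0.0013 0.027 0; 0 0 0.0013 0.031 0; 0 0 0.0013 0.034 0; 0 0 0.0013 0.036 0; 0 0 0.0013 0.036 0; 0 0 0.0013 0.036 0"

```text
time_s: 50.8
tcp_pos: [0.5446, 0.3452, 0.1325]
orientation: [[-0.034, -0.999, 0.002], [-0.999, 0.034, 0.001], [-0.001, -0.001, -1.0]]
ft_force: [-4.4, -2.1, 5.9]
gripper_width: 0.0074
```

Emit:
drive_tool:
  commands: "0.05 0 0 0 0; 0.05 0 0 0 0; 0.05 0 0 0 0; 0.05 0 0 0 0; 0.05 0 0 -0.03 0; 0.05 0 0 -0.07 0; 0.05 0 0 -0.11 0; 0.05 0 0 -0.14 0; 0.05 0 0 -0.16 0; 0.05 0 0 -0.16 0"
  force: 20

```text
time_s: 51.63
tcp_pos: [0.5458, 0.3454, 0.2967]
orientation: [[-0.035, -0.999, 0.007], [-0.999, 0.035, 0.005], [-0.006, -0.007, -1.0]]
ft_force: [0.3, -0.2, 0.5]
gripper_width: 0.0497
```

Emit:
drive_tool:
  commands: "0.04 0.11 0.134 0 -47; 0.04 0.11 0.134 0 -47; 0.04 0.11 0.134 0 -47; 0.04 0.11 0.134 0 -47; 0.04 0.11 0.134 0 -47; 0.04 0.11 0.134 0 -47; 0.04 0.11 0.134 0 -47; 0.04 0.11 0.134 0 -47; 0.04 0.11 0.134 0 -47; 0.04 0.11 0.134 0 -47"

```text
time_s: 52.47
tcp_pos: [0.4069, 0.2399, 0.29]
orientation: [[0.706, -0.708, -0.0], [-0.708, -0.706, -0.0], [-0.0, 0.001, -1.0]]
ft_force: [-0.7, -1.0, 0.8]
gripper_width: 0.0401
```

Run:
```python
from h import *
s=st(); R=s["orientation"]; p=s["tcp_pos"]; print(p,R.round(4).tolist())
D=pic("wrist","w17.png"); hsv=cv2.cvtColor(D["frame"],cv2.COLOR_RGB2HSV)
for n in("w17","w3"):
    d=load(n); h=cv2.cvtColor(d["frame"],cv2.COLOR_RGB2HSV)
    for k in rects(cv2.inRange(h,np.array((20,80,60)),np.array((38,255,255))),2000): print(n,"yellow",wrect(d,k,.121,True))
    for k in rects(cv2.inRange(h,np.array((0,120,60)),np.array((8,255,255))),60):
        r=wrect(d,k,.137,True)
        if 350<r[0]<520 and 200<r[1]<350: print(n,"red",k.mean(0),r)
    for k in rects(mask(d,"white"),600):
        r=wrect(d,k,.121,True)
        if 350<r[0]<520: print(n,"label",r)
S=pic("scene","s17.png")
a=cv2.resize(D["frame"],(533,333)); b=cv2.resize(S["frame"][180:300,420:515],(264,333),interpolation=2)
cv2.imwrite("pics/c17.png",np.hstack([a,b])[:,:,::-1])
```

```text
[0.40686881 0.239864   0.28996076] [[0.7059, -0.7083, -0.0005], [-0.7083, -0.7059, -0.0004], [-0.0001, 0.0006, -1.0]]
w17 yellow (-579.7, 21.7, 957.0, 159.4, 5.0)
w17 yellow (141.9, 57.9, 162.3, 116.1, -73.6)
w17 yellow (474.0, 346.0, 178.2, 172.0, 88.0)
w17 red [293.54010695 156.47058824] (443.5, 238.8, 95.5, 24.5, 1.8)
w17 label (453.5, 347.4, 90.9, 60.9, 87.9)
w3 yellow (-561.1, 13.1, 928.9, 138.6, 8.3)
w3 yellow (143.6, 56.9, 161.5, 115.4, -74.7)
w3 yellow (475.3, 347.6, 178.2, 171.7, 87.9)
w3 red [292.38743455 159.56020942] (443.3, 241.4, 95.5, 24.8, 5.6)
w3 label (454.6, 348.8, 90.6, 60.7, 88.1)
```

View pics/c17.png

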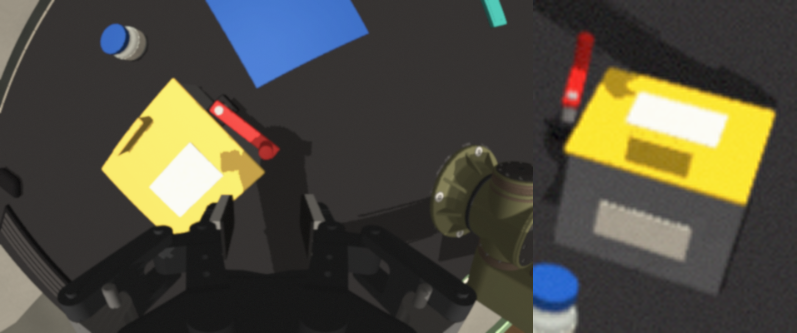

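The lid is seated flat: its outline reads the same as at the start and it lies within 1.5 mm. The latch is still aside, with the post top at about (323,181) in the wrist frame. Next I compute the return arc.

Run:
```python
from h import *
d=load("w17"); b=onz(d,[(323,181.3)],.166,True)[0]; a=onz(d,[(260.5,129.7)],.137,True)[0]; print("post",b,"pivot",a,np.degrees(np.arctan2(b[1]-a[1],b[0]-a[0])),np.linalg.norm((b-a)[:2]))
s=st(); R=s["orientation"]; p=s["tcp_pos"]
piv=np.array([.481,.2405])
for q in (94,86,78,70,62,54,46,38,30,22,14,6,0,-3):
    t=np.radians(q-2); P=piv+.07*np.array([-np.sin(t),np.cos(t)]); print(q,P.round(4),(R.T@np.r_[P-p[:2],0]).round(4)[:2])
```

```text
post [0.40948664 0.23238108 0.166     ] pivot [0.48351856 0.24278874 0.137     ] -171.99761382645136 0.07475991186571129
94 [0.411  0.2381] [ 0.0042 -0.0016]
86 [0.4114 0.2478] [-0.0025 -0.0087]
78 [0.4131 0.2574] [-0.0081 -0.0167]
70 [0.4161 0.2667] [-0.0125 -0.0254]
62 [0.4204 0.2755] [-0.0157 -0.0347]
54 [0.4258 0.2836] [-0.0176 -0.0443]
46 [0.4324 0.2909] [-0.0181 -0.054 ]
38 [0.4399 0.2971] [-0.0172 -0.0637]
30 [0.4481 0.3023] [-0.0151 -0.0733]
22 [0.4571 0.3063] [-0.0116 -0.0824]
14 [0.4664 0.309 ] [-0.0068 -0.0909]
6 [0.4761 0.3103] [-0.001  -0.0987]
0 [0.4834 0.3105] [ 0.0041 -0.104 ]
-3 [0.4871 0.3102] [ 0.0069 -0.1064]
```

Emit:
drive_tool:
  commands: "0.036 0.007 0.002 0.03 0; 0.036 0.007 0.002 0.06 0; 0.036 0.007 0.002 0.09 0; 0.036 0.007 0.002 0.115 0; 0.036 0.007 0.002 0.13 0; 0.036 0.007 0.002 0.14 0; 0.036 0.007 0.002 0.145 0; 0.036 0.007 0.002 0.145 0; 0.023 0.007 0.002 0.145 0; 0.023 0.007 0.002 0.145 0; 0.023 0.007 0.002 0.145 0"

```text
time_s: 53.48
tcp_pos: [0.4108, 0.2339, 0.1466]
orientation: [[0.707, -0.707, 0.001], [-0.707, -0.707, 0.001], [-0.0, -0.002, -1.0]]
ft_force: [0.3, 0.7, 0.9]
gripper_width: 0.0228
```

Emit:
drive_tool:
  commands: "0.023 -0.010 -0.013 0 0; 0.023 -0.015 -0.021 0 0; 0.023 -0.020 -0.030 0 0; 0.023 -0.023 -0.039 0 0; 0.023 -0.025 -0.049 0 0; 0.023 -0.025 -0.059 0 0; 0.023 -0.0245 -0.068 0 0; 0.023 -0.022 -0.078 0 0; 0.023 -0.019 -0.087 0 0; 0.023 -0.014 -0.096 0 0; 0.023 -0.008 -0.103 0 0; 0.023 -0.003 -0.109 0 0"

```text
time_s: 54.48
tcp_pos: [0.4862, 0.3128, 0.1453]
orientation: [[0.707, -0.707, 0.0], [-0.707, -0.707, -0.0], [0.0, -0.0, -1.0]]
ft_force: [-1.2, -0.3, -0.0]
gripper_width: 0.0227
```

Emit:
drive_tool:
  commands: "0.023 0.003 -0.003 0 0; 0.023 0.003 -0.003 0 0; 0.023 0.003 -0.003 0 0"

```text
time_s: 54.73
tcp_pos: [0.4898, 0.3125, 0.1454]
orientation: [[0.707, -0.707, 0.0], [-0.707, -0.707, 0.0], [0.0, -0.0, -1.0]]
ft_force: [-0.1, -0.4, 0.3]
gripper_width: 0.0232
```

Run:
```python
from h import *
s=st(); print(s["tcp_pos"],s["ft_force"],s["gripper_width"])
d=pic("wrist","w18.png"); h=cv2.cvtColor(d["frame"],cv2.COLOR_RGB2HSV)
for k in rects(cv2.inRange(h,np.array((0,120,60)),np.array((8,255,255))),60): print("red",k.mean(0),wrect(d,k,.137,True))
```

```text
[0.48981014 0.31254913 0.14537724] [-0.10823663 -0.43572191  0.29079319] 0.02320064561020612
red [366.21525886 215.64577657] (481.6, 284.3, 100.3, 30.3, -84.7)
```

Emit:
drive_tool:
  commands: "0.032 0 0 0 0; 0.032 0 0 0 0; 0.032 0 0 -0.03 0; 0.032 0 0 -0.07 0; 0.032 0 0 -0.11 0; 0.032 0.05 0 -0.15 0; 0.032 0.08 0 -0.15 0; 0.032 0.08 0 -0.15 0; 0.032 0.08 0 -0.15 0"

```text
time_s: 55.53
tcp_pos: [0.5476, 0.2546, 0.2966]
orientation: [[0.705, -0.709, 0.002], [-0.709, -0.705, 0.001], [0.0, -0.002, -1.0]]
ft_force: [-0.7, 0.7, -0.3]
gripper_width: 0.0326
```

Run:
```python
from h import *
s=st(); print(s["tcp_pos"])
d=pic("wrist","w19.png"); t=pic("top","t19.png"); h=cv2.cvtColor(d["frame"],cv2.COLOR_RGB2HSV)
for k in rects(cv2.inRange(h,np.array((0,120,60)),np.array((8,255,255))),60):
    r=wrect(d,k,.14,True)
    if 350<r[0]<600 and 150<r[1]<400: print("red",k.mean(0).round(),k.min(0),k.max(0),r)
for k in rects(cv2.inRange(h,np.array((20,80,60)),np.array((38,255,255))),2000): print("yellow",wrect(d,k,.121,True))
a=cv2.resize(d["frame"][60:330,140:500],(520,390),interpolation=2); b=cv2.resize(t["frame"][165:260,145:235],(270,285),interpolation=2); b=np.pad(b,((0,105),(0,0),(0,0)))
cv2.imwrite("pics/c19.png",np.hstack([a,b])[:,:,::-1])
```

```text
[0.54755301 0.25461054 0.2966179 ]
red [348. 238.] [311. 205.] [383. 278.] (483.3, 281.4, 99.4, 27.8, -85.6)
yellow (521.0, 344.0, 177.8, 75.7, 87.9)
```

View pics/c19.png

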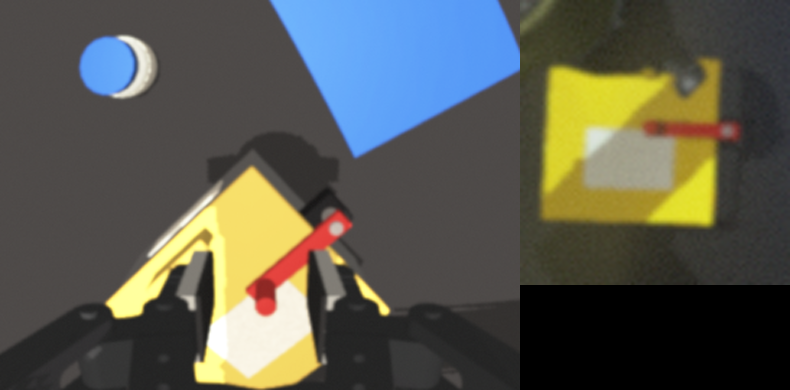

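The latch is back across the lid: post at about (323,270), pivot screw at about (373,218) in the wrist frame. I'm computing its angle from both views.

Run:
```python
from h import *
d=load("w19");t=load("t19");t0=load("top0");w1=load("w1")
def ang(d,pv,po,f,z=.137):
    a=onz(d,[pv],z,f)[0];b=onz(d,[po],.166,f)[0]; v=(b-a)[:2]; print("post",b.round(4),"pivot",a.round(4),"len",np.hypot(*v).round(4),"q deg (tub yaw -2)",np.degrees(np.arctan2(v[1],v[0]))-90+2)
ang(d,(373.3,217.8),(323.5,270.5),True); ang(t,(214.3,208.7),(190,207.7),False)
ang(w1,(289,156),(291,226),True); ang(t0,(214.2,208.3),(188.75,209.2),False)
for n,dd,f,box in(("now w",d,True,(300,200,400,290)),("now t",t,False,(180,195,222,222)),("start w",w1,True,(270,140,310,235)),("start t",t0,False,(180,195,222,222))):
    h=cv2.cvtColor(dd["frame"],cv2.COLOR_RGB2HSV); m=cv2.inRange(h,np.array((0,130,60)),np.array((8,255,255))); M=np.zeros_like(m); M[box[1]:box[3],box[0]:box[2]]=m[box[1]:box[3],box[0]:box[2]]
    ys,xs=np.nonzero(M); P=onz(dd,np.c_[xs,ys],.133,f)[:,:2]; P=P[np.abs(P[:,1]-.265)<.025]
    l=cv2.fitLine((P*1000).astype(np.float32),cv2.DIST_HUBER,0,.01,.01).ravel(); print(n,len(P),"bar q",(np.degrees(np.arctan2(l[1],l[0]))%180-90+2).round(1))
```

```text
post [0.4849 0.3122 0.166 ] pivot [0.4802 0.243  0.137 ] len 0.0693 q deg (tub yaw -2) -1.875763024252251
post [0.483  0.3067 0.166 ] pivot [0.4813 0.2414 0.137 ] len 0.0653 q deg (tub yaw -2) 0.5185762241332554
post [0.4771 0.313  0.166 ] pivot [0.4805 0.2428 0.137 ] len 0.0703 q deg (tub yaw -2) 4.7749934052719
post [0.4786 0.3104 0.166 ] pivot [0.4825 0.2418 0.137 ] len 0.0687 q deg (tub yaw -2) 5.2976226201308805
now w 554 bar q 4.7
now t 46 bar q 1.5
start w 525 bar q 1.6
start t 52 bar q 2.5
```

Latch q ≈ 0° (-1.9 and +0.5 from post and pivot), now further across than the roughly 5° at the start. Final bystander and lid check, then I hand in.

Run:
```python
from h import *
for n in("top0","t19"):
    d=load(n)
    for c,z in(("orange",.014),("red",.014),("blue",.003),("yellow",.121)):
        for k in rects(mask(d,c)):
            r=wrect(d,k,z)
            if r[0]>700 or (c=="yellow" and r[2]<260): print(n,c,r) if k.mean(0)[0]<450 else None
s=st(); print(s["time_s"],s["ft_force"].round(1),s["tcp_pos"].round(3))
manip.hand_in(); print("handed in")
```

```text
top0 orange (760.1, 7.0, 155.1, 80.3, -19.2)
top0 red (784.4, -240.8, 84.8, 26.6, 5.3)
top0 blue (714.5, 307.1, 48.1, 47.1, 0.7)
top0 yellow (477.7, 347.5, 181.5, 175.3, 88.4)
t19 orange (760.2, 7.0, 155.2, 79.9, -19.4)
t19 red (783.9, -240.3, 85.1, 26.7, -0.8)
t19 blue (714.5, 307.1, 48.1, 47.1, 0.7)
t19 yellow (473.9, 346.9, 181.1, 171.9, 89.0)
55.6333 [-1.1  0.6 -0.7] [0.546 0.256 0.295]
the job is handed in; nothing more can be done
handed in
```

The job is done and handed in at 55.6 s of the 210 s allowed; hand-in gives no verdict, so what follows rests on my own checks.

**What I did**
- I swung the latch to about 98° and tipped the lid to about 14–15° with its heel on the rim. My first lift slipped only partly, leaving about 10° and the heel too high, so I re-seated the plug and pushed it against the tub wall to get the full tilt.
- I then lowered the lid back and re-gripped it firmly. I carried it level to the mat, where it lay about 1 mm from the middle.
- All four drives (red, blue, orange, green from the bottom up) went into one pile, each lowered until I felt contact and then released.
- I put the lid back and swung the latch across it.

**Last checks**
- **Pile:** green, on top, was at (476, 344) mm and about -2°, square with the tub. I could not see the pile once the lid was on.
- **Lid:** in the wrist view after release it was flat and within about 2 mm of its position before lifting, tab on the +x side. The final top view put it about 4 mm from its first reading in x, with the arm shading part of it.
- **Latch:** readings of its angle disagreed, from -1.9° to +4.7°. All are under the 8.6° limit.
- **Bystanders:** multimeter, jar and screwdriver readings changed by less than 1 mm. The gripper was about 13 cm above the tub's latch, clear of everything.

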